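# Stand the tea tools in the celadon holder

### The job

Get the tea table ready: draw out the drawer of the bamboo tray, take every tea tool from the drawer and the one left on the table (if it is there), and stand each in the celadon holder, handle down and head up (leaning on the rim is fine); then push the drawer fully home. Grip the thin bamboo tools lightly, go gently with the ceramic holder without knocking it over, and leave the cups, teapot, candy box and caddy where they are.

Things in the scene. Friction and masses are not known exactly. Their poses are not given: they have to be found in the camera images.
- tray: bamboo tea tray standing fixed on the table, 270 mm deep (x), 340 mm wide (y), 64 mm high, slatted flat top, shallow drawer in its front. Origin on the table under the middle of the closed drawer's front face, which faces -x, towards the robot; the tray itself extends from x = +15 to +285 mm
- drawer (a joint): how far the tray's drawer is drawn out, m: 0 fully home, 0.205 at its stop; it slides along the tray's -x, runs freely (about 1.5 N friction) and stays where it is left. Front panel 306 mm wide, 14 mm thick, its top 48 mm above the table; side walls reach 40 mm
- drawer_floor (a point): on the drawer's floor (14 mm above the table), at mid-width, 100 mm behind its front face; moves with it; inner width 284 mm. Two notched rests, 10 mm wide, run along x at y = +-57 mm. Tools lie across them in notches at x = -38, 0, +38 mm from here, along y, axes 33 mm above the table, heads to either side; ridges between notches reach 34 mm above the table
- drawer_handle (a point): middle of the drawer's round brass bar handle: the bar runs along the tray's y, 100 mm long, 11 mm thick, its axis 35 mm in front of the drawer's front face, 36 mm above the table
- holder: round celadon (glazed ceramic) tool holder, open on top, 115 mm high, 0.8 kg: foot 100 mm in diameter and 12 mm high, above it a plain tube 83 mm outside and 70 mm inside. Loose on the table. Origin at the centre of its underside, z up
- holder_floor (a point): centre of the holder's inner floor, 12 mm above its underside
- holder_rim (a point): centre of the holder's mouth, 115 mm above its underside
- scoop: tea tool with a pale bamboo handle, 200 mm long, 35 g: 14 mm square handle, 165 mm long with a round tail end, then a 22 mm wide scoop (the head) for 35 mm. Origin on the axis at mid-length; x points from tail to head, tail end at x = -100 mm, handle to x = +65 mm. Cracks if squeezed with more than 70 N. May be absent. Starts in a notch of the drawer
- needle: tea tool with a dark red-brown handle, 200 mm long, 35 g: 14 mm square handle, 165 mm long with a round tail end, then a thin brass pick, 6 mm thick (the head) for 35 mm. Origin on the axis at mid-length; x points from tail to head, tail end at x = -100 mm, handle to x = +65 mm. Cracks if squeezed with more than 70 N. May be absent. Starts in a notch of the drawer
- spoon: tea tool with a brown walnut handle, 200 mm long, 35 g: 14 mm square handle, 165 mm long with a round tail end, then a round flat spoon 25 mm wide (the head) for 35 mm. Origin on the axis at mid-length; x points from tail to head, tail end at x = -100 mm, handle to x = +65 mm. Cracks if squeezed with more than 70 N. May be absent. Starts in a notch of the drawer
- paddle: tea tool with a mid-brown handle, 200 mm long, 35 g: 14 mm square handle, 165 mm long with a round tail end, then a flat dark paddle 24 mm wide (the head) for 35 mm. Origin on the axis at mid-length; x points from tail to head, tail end at x = -100 mm, handle to x = +65 mm. Cracks if squeezed with more than 70 N. May be absent. Starts lying flat on the table, its axis 7 mm up
- scoop_tail (a point): tail end of the scoop's handle, on its axis (the end that goes down into the holder)
- needle_tail (a point): tail end of the needle's handle, on its axis (the end that goes down into the holder)
- spoon_tail (a point): tail end of the spoon's handle, on its axis (the end that goes down into the holder)
- paddle_tail (a point): tail end of the paddle's handle, on its axis (the end that goes down into the holder)
- cup1: small celadon cup, 64 mm wide, 45 mm high, origin under its centre; leave alone (on the tray)
- cup2: small celadon cup, 64 mm wide, 45 mm high, origin under its centre; leave alone (on the tray)
- cup3: small celadon cup, 64 mm wide, 45 mm high, origin under its centre; leave alone
- cup4: small celadon cup, 64 mm wide, 45 mm high, origin under its centre; leave alone
- teapot: celadon teapot on the tray, 112 mm wide without spout and handle, 101 mm high, origin under its centre; leave alone
- candy_box: hexagonal wooden candy box with six lids, 244 mm across corners, 68 mm high, origin under its centre; leave alone
- caddy: dark teal tea caddy, 74 mm wide, 104 mm high, origin under its centre; leave alone
Not all that is in view belongs to the job. There is more than one size of the paddle; the job needs the smallest.

How it is judged:
By the outcome, as a careful person would: the job done as asked, in the order asked, and still so for the second after the job is handed in, with the robot touching nothing.
Of scoop, needle, spoon, paddle only 3 to 4 are there at a start; the rules pass over those that are not, and their reading is None.
At some moment in a run one of holder may be knocked a few centimetres aside while the robot is not near it.
Once in a run the grip may slacken for a moment while it holds something.
It also fails if it takes over 210 s, if anything falls off the work surface, if the arm or the gripper's body presses on something with over 40 N, if the wrist force passes 120 N, or if a joint passes its speed limit or range.

### The arm

A 6-joint arm with a two-finger parallel gripper is mounted at the origin on the work surface. World frame = base frame: x ahead of the robot, y to its left, z up, the work surface at z = 0. Lengths are in m, angles in rad, forces in N, time in s.
With the tool pointing down it reaches from about 0.35 to 0.875 m from the base axis. Payload 4.2 kg.
Tool frame: the origin (TCP) lies at the very end of the fingers, on their centre line; the grasp point (between the pads) lies 19 mm behind it (ctrl.grip_depth is the distance from the TCP to the grasp point, in m); z points along the fingers, y is the line along which they close (so a half turn about z gives the same grasp; the last joint's range is limited). The gripper opens to 87 mm and grips with 3 to 60 N. Pads are 19 mm wide; open, the fingers measure 117 mm over their backs; the gripper's body (75 mm by 190 mm) begins 51 mm behind the grasp point.
Start: joints at [-0.956, 0.385, 0.008, 0, -1.194, -0.259], TCP at [0.218, -0.586, 0.223] pointing down, gripper open.
Joint ranges: [-3.14, 3.14], [-1.21, 2.06], [-1.07, 1.41], [-3.16, 2.05], [-2.99, -0.16], [-3.1, 3.1]. Speed limits (rad/s): [2.79, 2.79, 3.14, 3.14, 3.14, 3.14].

### API

Orientations are given as a unit quaternion [w, x, y, z].
In Python, from station import ctrl, imaging gives the robot as it stands.
- The arm moves only by the tool servo_tool, never from a script. Its argument "steps" is a list of rows, each a list of 5 numbers: the shift along the world's x, y, z each as a share of 100 mm, from -1 to 1, then the turn about the world's z as a share of 1.5 rad, from -1 to 1, then the opening, from -1 (shut) to 1 (fully open). In form: [[x, y, z, spin, jaw], ...]. A call has exactly 5 rows; each row shifts and turns the commanded pose from where the row before left it; what a row does not reach is not made up. A row lasts 1/10 s, in which the tool goes at most 50 mm and 8.59 degrees, less where a joint would pass 70% of its speed; a pose out of reach is approached as far as the arm can. A call with a number of a shift or a turn outside -1 to 1 is refused whole. A call with a gripper value outside its range is refused whole. The fingers move at their own pace and stop on an object; the grip force is fixed at half the most. Time passes only in rows, so rows that do not move let the fingers close, or fill a call up. It gives the time, the measured TCP pose, the force, the opening and the grip force at its end, in the units of the state.
- ctrl.get_obs(): the state, without advancing time (a new reading comes with each control period).
- imaging.snapshot(name): name is "scene" or "top" or "wrist"; returns a dict with "frame" (384x512x3 uint8, red, green, blue), "fx", "fy", "cx", "cy" (pixels), "R" (3x3) and "t" (3): a world point X has camera coordinates R X + t. Camera axes: x right, y down, z forward; pixel columns grow to the right and rows downward; lengths in m; the calibration is good to about 2 mm. A picture is of the moment at which its call begins. There is no depth.
- ctrl.hand_in(): hands the job in; it is judged then, once.
The state is a dict: "t": time; "qpos": joint angles; "qd": joint speeds; "effort": joint torques, N m; "ee_pos": TCP position; "eef_rot": TCP orientation; "contact_force": force on the tool from outside, world axes, zero at the start; "moment": the same for the moment, N m; "finger_gap": finger opening in m; "grasp_force": force on a finger pad.
Only numpy, scipy, OpenCV 4.12 (cv2) and the standard library are available. Lean on these libraries where they do the work, as an engineer would, in place of code of your own. Each camera call takes 0.05 s, during which the arm holds its last target. There are 200 camera calls.

## Working session

There is one attempt and no reset: what is moved stays moved. The work goes in short steps, Python scripts to look and compute and a tool call to move; the robot and the scene stay as the last step left them, time stands still between calls to the robot, and variables do not carry over. Pictures are saved under pics/ and viewed, at most 14 in all, crops included, and the job is handed in when it is done.

Besides the shell and the picture viewer there is one more tool, called after "Emit:" in YAML: its name, and indented under it one key for each argument. servo_tool: Moves the arm, as the interface text tells. Its arguments: {"type":"object","properties":{"steps":{"type":"array","items":{"type":"array","items":{"type":"number"}}}},"required":["steps"]}

```bash
mkdir -p pics; ls; cat > h.py <<'E'
import numpy as np, cv2
from station import ctrl, imaging
def snap(n,f=None):
    s=imaging.snapshot(n)
    for k in("R","t"): s[k]=np.array(s[k],float)
    if f: cv2.imwrite("pics/"+f,s["frame"][:,:,::-1])
    return s
def ray(s,u,v):
    d=s["R"].T@np.array([(u-s["cx"])/s["fx"],(v-s["cy"])/s["fy"],1.])
    return -s["R"].T@s["t"],d/np.linalg.norm(d)
def plane(s,u,v,z):
    o,d=ray(s,u,v); return o+d*(z-o[2])/d[2]
def tri(s1,p1,s2,p2):
    o1,d1=ray(s1,*p1);o2,d2=ray(s2,*p2)
    A=np.stack([d1,-d2],1);k=np.linalg.lstsq(A,o2-o1,rcond=None)[0]
    a=o1+k[0]*d1;b=o2+k[1]*d2
    return (a+b)/2,np.linalg.norm(a-b)
def proj(s,X):
    c=s["R"]@np.array(X)+s["t"]; return np.array([s["fx"]*c[0]/c[2]+s["cx"],s["fy"]*c[1]/c[2]+s["cy"]])
def crop(s,u0,v0,u1,v1,k,f):
    cv2.imwrite("pics/"+f,cv2.resize(s["frame"][v0:v1,u0:u1,::-1],None,fx=k,fy=k,interpolation=cv2.INTER_CUBIC))
E
python3 - <<'E'
from h import *
a=snap("top");b=snap("scene")
im=np.vstack([a["frame"],b["frame"]])
for n,s in(("top",a),("scene",b)):
    print(n,s["fx"],s["cx"],s["cy"],(-s["R"].T@s["t"]).round(3),s["R"][2].round(3))
cv2.imwrite("pics/top0.png",cv2.resize(a["frame"][:,:,::-1],(800,600)))
cv2.imwrite("pics/scene0.png",cv2.resize(b["frame"][:,:,::-1],(800,600)))
E
```

```text
pics
top 397.4155382896839 258.32531097433247 191.38053520478516 [0.33  0.031 1.596] [ 0.139 -0.016 -0.99 ]
scene 359.6266456011974 255.62288791827928 187.03464356749947 [1.31  0.008 0.948] [-0.664 -0.006 -0.748]
```

View pics/top0.png

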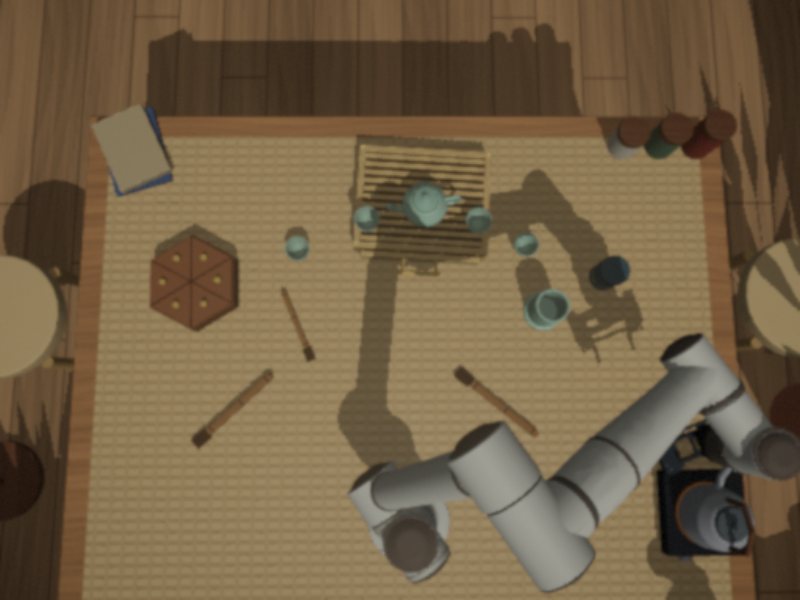

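View pics/scene0.png

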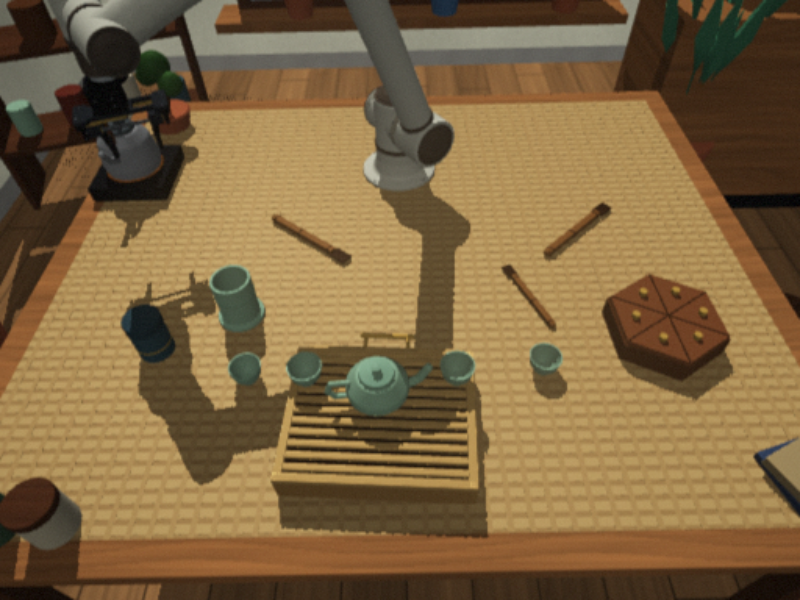

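Top picture (800×600): paddles at A (283,290)–(310,358), B (270,374)–(198,442) and C (460,372)–(535,432). The holder is at (547,308), the drawer handle at about (418,268), and the tray front edge at about v=255. A looks smallest; next I measure all three, the handle and the holder.

```bash
python3 - <<'E'
from h import *
a=snap("top");b=snap("scene")
f=a["frame"]; hsv=cv2.cvtColor(f,cv2.COLOR_RGB2HSV)
k=512/800
for n,c in dict(A=(296,324),B=(235,408),C=(497,402)).items():
    u,v=int(c[0]*k),int(c[1]*k); w=f[v-32:v+32,u-34:u+34].astype(int)
    m=((w[:,:,0]-w[:,:,2]>15)&(w.sum(2)<280)).astype(np.uint8)
    nn,l,st,_=cv2.connectedComponentsWithStats(m)
    i=1+np.argmax(st[1:,4]); pts=np.argwhere(l==i)[:,::-1]+[u-34,v-32]
    P=np.array([plane(a,x,y,.007)[:2] for x,y in pts]); mu=P.mean(0)
    d=np.linalg.svd(P-mu,full_matrices=False)[2][0]; s=(P-mu)@d
    print(n,len(pts),"len",np.ptp(s).round(3),"ends",(mu+s.min()*d).round(3),(mu+s.max()*d).round(3))
g=(hsv[:,:,0]>60)&(hsv[:,:,0]<100)&(hsv[:,:,1]>40)&(hsv[:,:,2]>60)
for n,s in(("top",a),("scene",b)):
    hs=cv2.cvtColor(s["frame"],cv2.COLOR_RGB2HSV)
    g=((hs[:,:,0]>55)&(hs[:,:,0]<100)&(hs[:,:,1]>40)&(hs[:,:,2]>60)).astype(np.uint8)
    nn,l,st,ce=cv2.connectedComponentsWithStats(g)
    print(n,[(st[i].tolist()) for i in range(1,nn) if st[i,4]>60])
print([plane(a,x*k,y*k,.036).round(3) for x,y in((400,268),(438,268))],[plane(a,x*k,y*k,.115).round(3) for x,y in((554,306),)])
print("tray corners",[plane(a,x*k,y*k,.064).round(3) for x,y in((357,250),(480,260),(362,146),(489,152))])
c1=cv2.resize(a["frame"][170:270,110:360,::-1],None,fx=3,fy=3,interpolation=2)
c2=cv2.resize(a["frame"][140:220,220:390,::-1],None,fx=4.4,fy=3.4,interpolation=2)[:, :750]
cv2.imwrite("pics/c1.png",np.vstack([c1,c2]))
E
```

```text
A 189 len 0.201 ends [0.584 0.32 ] [0.399 0.242]
B 489 len 0.26 ends [0.371 0.344] [0.193 0.533]
C 395 len 0.262 ends [ 0.374 -0.123] [ 0.21  -0.326]
top [[264, 120, 17, 15, 147]]
scene [[4, 64, 21, 23, 280], [135, 172, 25, 19, 94], [140, 191, 26, 21, 140], [147, 227, 19, 19, 278], [184, 228, 21, 19, 179], [209, 228, 64, 37, 1157]]
[array([0.629, 0.015, 0.036]), array([ 0.629, -0.082,  0.036])] [array([ 0.519, -0.355,  0.115])]
tray corners [array([0.67 , 0.124, 0.064]), array([ 0.643, -0.186,  0.064]), array([0.944, 0.112, 0.064]), array([ 0.928, -0.216,  0.064])]Traceback (most recent call last):
  File "<stdin>", line 23, in <module>
    return _nx.concatenate(arrs, 0, dtype=dtype, casting=casting)
           ~~~~~~~~~~~~~~~^^^^^^^^^^^^^^^^^^^^^^^^^^^^^^^^^^^^^^^
ValueError: all the input array dimensions except for the concatenation axis must match exactly, but along dimension 1, the array at index 0 has size 750 and the array at index 1 has size 748
```

```bash
python3 - <<'E'
from h import *
a=snap("top");b=snap("scene")
R=lambda s,u0,v0,u1,v1:cv2.resize(s["frame"][v0:v1,u0:u1,::-1],(400,300),interpolation=2)
im=np.vstack([np.hstack([R(a,220,145,320,220-0),R(b,200,190,300,265)]),np.hstack([R(a,150,170,250,245),R(a,320,165,400,225)])])
cv2.imwrite("pics/c1.png",im)
E
```

```text
(no output)
```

View pics/c1.png

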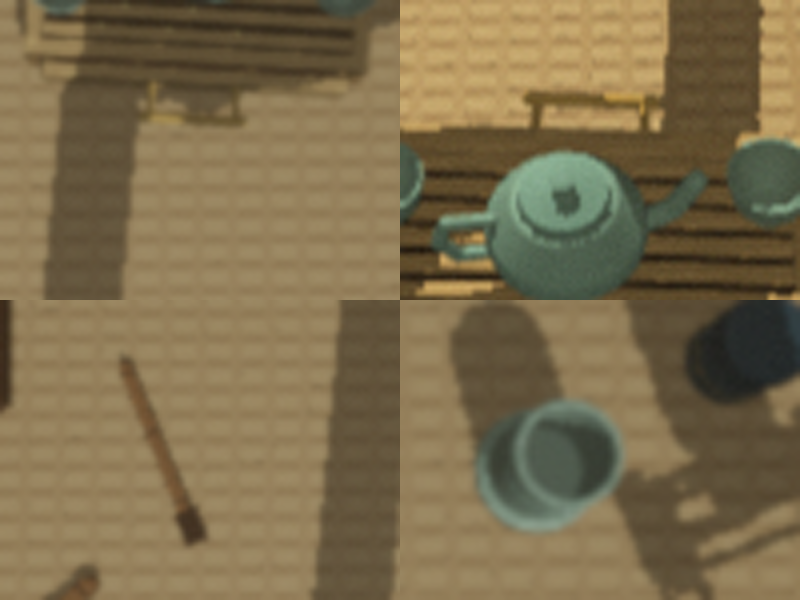

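Paddle A (crop: tail (125,358), dark head (195,540); 201 mm against 260 mm for B and C) is the smallest, and so the paddle meant. Handle bar: top (255.5,175)–(280.8,175.5), scene (230.8,214.2)–(265.5,215.5).

```bash
python3 - <<'E'
from h import *
a=snap("top");b=snap("scene")
for n,p,q in(("hL",(255.5,175),(265.5,215.5)),("hR",(280.8,175.5),(230.8,214.2)),("rim",(354.2,195.4),(148.5,179)),
 ("pad tail",(181.25,184.5),(553/800*512,324/800*512)),("pad head",(198.75,230),(510*.64,271*.64))):
    X,e=tri(a,p,b,q); print(n,X.round(3),e.round(3))
o=ctrl.get_obs(); print(o["ee_pos"],o["eef_rot"],o["finger_gap"],o["qpos"])
E
```

```text
hL [0.616 0.024 0.03 ] 0.013
hR [ 0.613 -0.082  0.035] 0.003
rim [ 0.52  -0.349  0.11 ] 0.012
pad tail [0.581 0.318 0.018] 0.005
pad head [ 0.401  0.253 -0.009] 0.013
[ 0.21768847 -0.5857467   0.22240913] [-3.85036302e-05 -1.76940325e-01  9.84221570e-01  1.43115914e-04] 0.08708525494087835 [-9.56400710e-01  3.84791926e-01  7.70306399e-03 -5.50939014e-05
 -1.19399941e+00 -2.58621631e-01]
```

Emit:
servo_tool:
  steps:
    - [0.27,0.4,0,-0.1,-1]
    - [0.27,0.4,0,-0.1,-1]
    - [0.27,0.4,0,0,-1]
    - [0.27,0.4,0,0,-1]
    - [0.27,0.4,0,0,-1]

```text
t: 0.9
ee_pos: [0.3513, -0.3879, 0.2228]
eef_rot: [0.0, -0.034, 0.999, -0.0]
contact_force: [1.7, -0.4, 0.8]
finger_gap: 0.0547
grasp_force: 0.0
```

Emit:
servo_tool:
  steps:
    - [0.27,0.4,0,0,-1]
    - [0.27,0.4,0,0,-1]
    - [0.27,0.4,0,0,-1]
    - [0.27,0.4,0,0,-1]
    - [0.27,0.4,0,0,-1]

```text
t: 1.4
ee_pos: [0.4864, -0.1876, 0.223]
eef_rot: [0.0, -0.035, 0.999, -0.0]
contact_force: [0.2, -1.6, 0.3]
finger_gap: 0.0148
grasp_force: 0.0
```

Emit:
servo_tool:
  steps:
    - [0.27,0.4,0,0,-1]
    - [0.27,0.4,0,0,-1]
    - [0.22,0.36,0,0,-1]
    - [0,0,0,0,-1]
    - [0,0,0,0,-1]

```text
t: 1.9
ee_pos: [0.5617, -0.0725, 0.2222]
eef_rot: [-0.0, -0.036, 0.999, -0.0]
contact_force: [-0.3, -1.8, 0.2]
finger_gap: 0.0006
grasp_force: 0.0
```

```bash
python3 - <<'E'
from h import *
s=snap("wrist"); o=ctrl.get_obs(); print(o["ee_pos"],o["eef_rot"]);print((-s["R"].T@s["t"]).round(3),s["R"][2].round(3))
cv2.imwrite("pics/w1.png",s["frame"][:,:,::-1])
E
```

```text
[ 0.56122064 -0.07338518  0.2223992 ] [-3.82825898e-04 -3.47958284e-02  9.99394368e-01 -3.27700296e-05]
[ 0.491 -0.078  0.385] [ 0.263  0.019 -0.965]
```

View pics/w1.png

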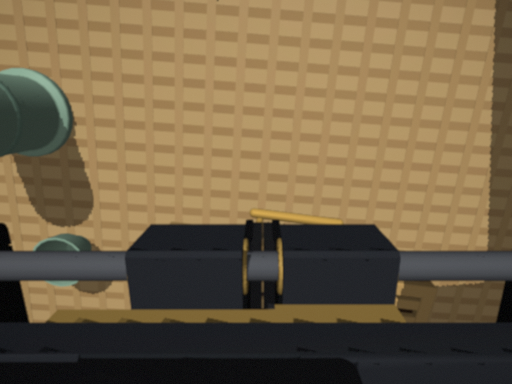

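The wrist picture shows the brass bar from (252,212) to (340,222), partly above the gripper, with the holder upper left.

```bash
python3 - <<'E'
from h import *
s=snap("wrist")
print([plane(s,u,v,.036).round(3) for u,v in((252,213),(340,222.5))])
E
```

```text
[array([ 0.614, -0.082,  0.036]), array([0.619, 0.022, 0.036])]
```

Emit:
servo_tool:
  steps:
    - [0.38,0.21,0,-0.09,-1]
    - [0.38,0.21,0,0,-1]
    - [0,0,-0.4,0,-1]
    - [0,0,-0.4,0,-1]
    - [0,0,-0.4,0,-1]

```text
t: 2.5
ee_pos: [0.6373, -0.0328, 0.1017]
eef_rot: [0.001, 0.034, 0.999, 0.0]
contact_force: [1.0, -0.3, -0.7]
finger_gap: 0.0009
grasp_force: 0.0
```

Emit:
servo_tool:
  steps:
    - [0,0,-0.3,0,-1]
    - [0,0,-0.3,0,-1]
    - [0,0,-0.2,0,-1]
    - [0,0,0,0,-1]
    - [0,0,0,0,-1]

```text
t: 3.0
ee_pos: [0.6377, -0.0326, 0.0232]
eef_rot: [0.0, 0.033, 0.999, -0.0]
contact_force: [0.2, -0.7, 0.3]
finger_gap: 0.0008
grasp_force: 0.0
```

In the gap without contact. Pulling now.

Emit:
servo_tool:
  steps:
    - [-0.2,0.012,0,0,-1]
    - [-0.25,0.015,0,0,-1]
    - [-0.25,0.015,0,0,-1]
    - [-0.25,0.015,0,0,-1]
    - [-0.25,0.015,0,0,-1]

```text
t: 3.5
ee_pos: [0.5199, -0.0242, 0.0251]
eef_rot: [0.004, 0.033, 0.999, 0.001]
contact_force: [3.3, -1.0, -1.6]
finger_gap: 0.0006
grasp_force: 1.5
```

Emit:
servo_tool:
  steps:
    - [-0.25,0.015,0,0,-1]
    - [-0.25,0.015,0,0,-1]
    - [-0.25,0.015,0,0,-1]
    - [-0.08,0.005,0,0,-1]
    - [-0.02,0,0,0,-1]

```text
t: 4.0
ee_pos: [0.433, -0.0191, 0.024]
eef_rot: [0.001, 0.033, 0.999, 0.0]
contact_force: [0.7, 0.9, 0.2]
finger_gap: 0.0003
grasp_force: 0.0
```

Emit:
servo_tool:
  steps:
    - [0.05,0,0,0,-1]
    - [0,0,0.4,0,-1]
    - [0,0,0.45,0,-1]
    - [0,0,0.45,0,0]
    - [0,0,0.45,0,1]

```text
t: 4.5
ee_pos: [0.4389, -0.0193, 0.2002]
eef_rot: [0.001, 0.033, 0.999, 0.0]
contact_force: [1.2, 1.2, -0.5]
finger_gap: 0.0096
grasp_force: 0.0
```

Emit:
servo_tool:
  steps:
    - [0,0,0.4,0,1]
    - [0,0,0.3,0,1]
    - [-0.4,0,0,0,1]
    - [0,0,0,0,1]
    - [0,0,0,0,1]

```text
t: 5.0
ee_pos: [0.3982, -0.0192, 0.2685]
eef_rot: [0.001, 0.033, 0.999, 0.0]
contact_force: [0.1, -0.3, 0.1]
finger_gap: 0.0487
grasp_force: 0.0
```

```bash
python3 - <<'E'
from h import *
s=snap("wrist");a=snap("top");b=snap("scene"); o=ctrl.get_obs(); print(o["ee_pos"])
import pickle; pickle.dump((s,a,b),open("v1.pkl","wb"))
R=lambda s,u0,v0,u1,v1:cv2.resize(s["frame"][v0:v1,u0:u1,::-1],(400,300),interpolation=2)
im=np.vstack([np.hstack([R(s,0,0,512,384),R(a,190,110,350,230)]),np.hstack([R(b,130,130,390,325),R(b,190,160,310,250)])])
cv2.imwrite("pics/v1.png",im)
E
```

```text
[ 0.39854267 -0.01917199  0.26752926]
```

View pics/v1.png

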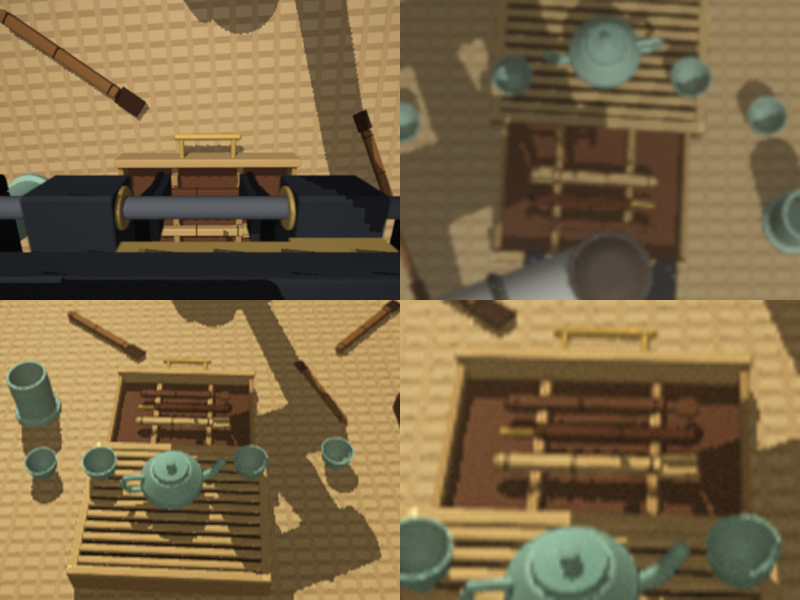

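Drawer (crops): scoop (pale) rear with head to +y, needle (dark red, brass pick) middle with head to −y, spoon front with head to +y. All four tools are present. First I take the paddle on the table, since it also tests how a tool turns in the grip.

Emit:
servo_tool:
  steps:
    - [0.1,0.45,0,0.1,1]
    - [0.1,0.45,0,0.1,1]
    - [0.1,0.45,0,0.09,1]
    - [0.1,0.45,-0.2,0,1]
    - [0.1,0.45,-0.2,0,1]

```text
t: 5.65
ee_pos: [0.4486, 0.2078, 0.2272]
eef_rot: [0.001, -0.184, 0.983, 0.0]
contact_force: [0.2, 0.3, 0.7]
finger_gap: 0.0863
grasp_force: 0.0
```

Emit:
servo_tool:
  steps:
    - [0.1,0.45,-0.2,0,1]
    - [0,0,0,0,1]
    - [0,0,0,0,1]
    - [0,0,0,0,1]
    - [0,0,0,0,1]

```text
t: 6.15
ee_pos: [0.4577, 0.2493, 0.2086]
eef_rot: [0.001, -0.183, 0.983, 0.0]
contact_force: [-0.6, 0.1, 0.1]
finger_gap: 0.0869
grasp_force: 0.0
```

```bash
cat >> h.py <<'E'
def axis(s,m,z):
    n,l,st,_=cv2.connectedComponentsWithStats(m.astype(np.uint8)); i=1+np.argmax(st[1:,4])
    pts=np.argwhere(l==i)[:,::-1]; P=np.array([plane(s,x,y,z)[:2] for x,y in pts]); mu=P.mean(0)
    d=np.linalg.svd(P-mu,full_matrices=False)[2][0]; q=(P-mu)@d
    return mu+q.min()*d,mu+q.max()*d,np.degrees(np.arctan2(d[1],d[0]))%180,len(pts)
E
python3 - <<'E'
from h import *
s=snap("wrist"); o=ctrl.get_obs(); print(o["ee_pos"],o["eef_rot"],[proj(s,p).round() for p in((0.412,.2535,.007),(.582,.319,.007),(.4,.25,.007))])
w=s["frame"].astype(int); cv2.imwrite("pics/w2.png",s["frame"][:,:,::-1])
E
```

```text
[0.45768862 0.24928666 0.208773  ] [ 6.64224873e-04 -1.82900733e-01  9.83131071e-01  4.21783409e-04] [array([281., 131.]), array([279., 274.]), array([282., 119.])]
```

View pics/w2.png

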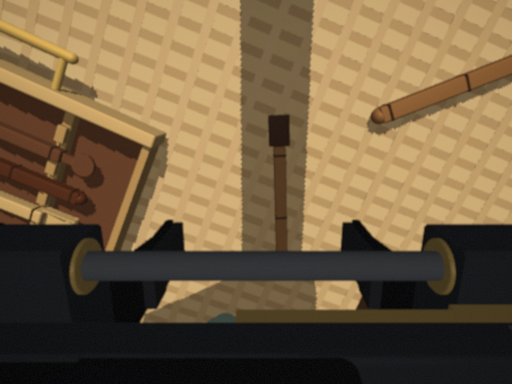

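Head of paddle A at (279,130), handle straight down the picture to (282,250), so the yaw is right and the position matches the ray prediction to 2 px. Gripping the head centre.

Emit:
servo_tool:
  steps:
    - [-0.45,0.03,0,0,0.3]
    - [0,0,-0.45,0,0]
    - [0,0,-0.45,0,0]
    - [0,0,-0.45,0,-0.2]
    - [0,0,-0.4,0,-0.2]

```text
t: 6.7
ee_pos: [0.4126, 0.2525, 0.0325]
eef_rot: [0.001, -0.183, 0.983, 0.001]
contact_force: [0.3, 0.2, -0.6]
finger_gap: 0.0548
grasp_force: 0.0
```

Emit:
servo_tool:
  steps:
    - [0,0,-0.2,0,-0.3]
    - [0,0,-0.1,0,-1]
    - [0,0,0,0,-1]
    - [0,0,0,0,-1]
    - [0,0,0,0,-1]

```text
t: 7.2
ee_pos: [0.4132, 0.2539, 0.0044]
eef_rot: [0.001, -0.184, 0.983, 0.001]
contact_force: [0.3, -0.4, -0.0]
finger_gap: 0.0233
grasp_force: 29.9
```

```bash
python3 - <<'E'
from h import *
o=ctrl.get_obs(); print(o["ee_pos"],o["finger_gap"],o["grasp_force"],o["contact_force"])
E
```

```text
[0.41323569 0.25387403 0.00440324] 0.023270015552034 29.929916560649872 [ 0.27753352 -0.39942684 -0.03973406]
```

Gripped at 23 mm (30 N). Lift and look at how it hangs.

Emit:
servo_tool:
  steps:
    - [0,0,0.3,0,-1]
    - [0,0,0.4,0,-1]
    - [0,0,0.4,0,-1]
    - [0,0,0.4,0,-1]
    - [0,0,0.4,0,-1]

```text
t: 7.7
ee_pos: [0.4122, 0.2529, 0.196]
eef_rot: [0.001, -0.184, 0.983, 0.001]
contact_force: [0.1, 1.4, -0.2]
finger_gap: 0.0232
grasp_force: 29.9
```

Emit:
servo_tool:
  steps:
    - [0,0,0.3,0,-1]
    - [0,0,0,0,-1]
    - [0,0,0,0,-1]
    - [0,0,0,0,-1]
    - [0,0,0,0,-1]

```text
t: 8.2
ee_pos: [0.4118, 0.2525, 0.2218]
eef_rot: [-0.001, -0.183, 0.983, -0.001]
contact_force: [-0.1, 0.2, -0.5]
finger_gap: 0.0233
grasp_force: 29.9
```

```bash
python3 - <<'E'
from h import *
s=snap("wrist");b=snap("scene");o=ctrl.get_obs();print(o["ee_pos"],o["finger_gap"],o["moment"],o["contact_force"])
p=o["ee_pos"];print(proj(b,p),proj(b,p-[0,0,.18]),proj(s,p))
u,v=proj(b,p).astype(int)
R=lambda s,u0,v0,u1,v1:cv2.resize(s["frame"][v0:v1,u0:u1,::-1],(400,300),interpolation=2)
u0=max(0,u-90);v0=max(0,v-50)
cv2.imwrite("pics/v2.png",np.hstack([R(s,0,0,512,384),R(b,u0,v0,u0+180,v0+135)]))
E
```

```text
[0.41208615 0.25273743 0.2219292 ] 0.022995712498396707 [-0.00460031 -0.00210283 -0.03697509] [-0.5055135  -0.87850104  0.33506512]
[334.11868432 125.64378318] [326.76413223 165.92982686] [264.15259479 237.26400834]
```

View pics/v2.png

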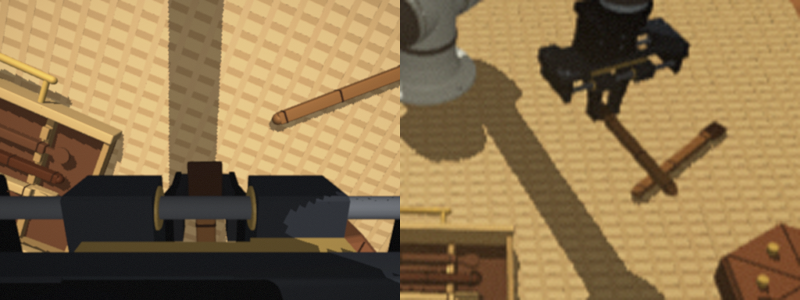

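```bash
cat >> h.py <<'E'
def tilt(s,px,az,L,up=.005):
    "tilt below horizontal that best puts the tail on the pixel"
    p=np.array(ctrl.get_obs()["ee_pos"])+[0,0,up]; t=np.radians(np.arange(-30,95,1.)); a=np.radians(az)
    P=[p+L*np.array([np.cos(k)*np.cos(a),np.cos(k)*np.sin(a),-np.sin(k)]) for k in t]
    e=[np.linalg.norm(proj(s,q)-px) for q in P]; i=int(np.argmin(e)); return np.degrees(t[i]),e[i],P[i]
E
python3 - <<'E'
from h import *
b=snap("scene"); print(tilt(b,(366.4,160.5),21.1,.182))
E
```

```text
(np.float64(-1.0), np.float64(0.8067853147782739), array([0.5819371 , 0.31831774, 0.23023697]))
```

It held rigidly (tilt −1°), with no sag. I'll check whether a jaw command near the held width lightens the grip; it still squeezes.

Emit:
servo_tool:
  steps:
    - [0,0,-0.4,0,-1]
    - [0,0,-0.45,0,-1]
    - [0,0,-0.45,0,-1]
    - [0,0,-0.4,0,-1]
    - [0,0,-0.2,0,-0.55]

```text
t: 8.85
ee_pos: [0.4107, 0.2512, 0.0293]
eef_rot: [-0.003, -0.183, 0.983, -0.002]
contact_force: [0.0, 0.3, -0.0]
finger_gap: 0.0232
grasp_force: 29.9
```

Emit:
servo_tool:
  steps:
    - [0,0,0,0,-0.55]
    - [0,0,0,0,-0.55]
    - [0,0,0,0,-0.5]
    - [0,0,0,0,-0.5]
    - [0,0,0,0,-0.5]

```text
t: 9.35
ee_pos: [0.4128, 0.2537, 0.034]
eef_rot: [0.001, -0.184, 0.983, 0.001]
contact_force: [0.1, -0.3, -0.8]
finger_gap: 0.0235
grasp_force: 29.9
```

Emit:
servo_tool:
  steps:
    - [0,0,0,0,-0.48]
    - [0,0,0,0,-0.48]
    - [0,0,0,0,-0.48]
    - [0,0,0,0,-0.48]
    - [0,0,0,0,-0.48]

```text
t: 9.85
ee_pos: [0.4124, 0.253, 0.0328]
eef_rot: [-0.0, -0.184, 0.983, -0.0]
contact_force: [0.1, 0.6, -1.0]
finger_gap: 0.0232
grasp_force: 26.6
```

The grip force can be lightened near the held width (26.6 N at −0.48). So I raise the tool, ease the grip in small steps, and let gravity swing the tail down.

Emit:
servo_tool:
  steps:
    - [0,0,0.4,0,-1]
    - [0,0,0.45,0,-1]
    - [0,0,0.45,0,-1]
    - [0,0,0.45,0,-1]
    - [0,0,0.1,0,-1]

```text
t: 10.35
ee_pos: [0.4146, 0.2549, 0.2236]
eef_rot: [0.005, -0.184, 0.983, 0.003]
contact_force: [0.2, -0.4, -0.9]
finger_gap: 0.023
grasp_force: 29.9
```

Emit:
servo_tool:
  steps:
    - [0,0,0,0,-0.48]
    - [0,0,0,0,-0.48]
    - [0,0,0,0,-0.475]
    - [0,0,0,0,-0.475]
    - [0,0,0,0,-0.475]

```text
t: 10.85
ee_pos: [0.4121, 0.2528, 0.2167]
eef_rot: [-0.001, -0.184, 0.983, -0.001]
contact_force: [-0.2, -0.5, 0.0]
finger_gap: 0.0231
grasp_force: 22.6
```

Emit:
servo_tool:
  steps:
    - [0,0,0,0,-0.473]
    - [0,0,0,0,-0.473]
    - [0,0,0,0,-0.473]
    - [0,0,0,0,-0.472]
    - [0,0,0,0,-0.472]

```text
t: 11.35
ee_pos: [0.4123, 0.253, 0.2179]
eef_rot: [-0.0, -0.184, 0.983, -0.0]
contact_force: [-0.5, -0.3, -0.8]
finger_gap: 0.0234
grasp_force: 15.9
```

Emit:
servo_tool:
  steps:
    - [0,0,0,0,-0.471]
    - [0,0,0,0,-0.471]
    - [0,0,0,0,-0.47]
    - [0,0,0,0,-0.47]
    - [0,0,0,0,-0.47]

```text
t: 11.85
ee_pos: [0.4124, 0.2531, 0.2179]
eef_rot: [0.0, -0.184, 0.983, 0.0]
contact_force: [-1.2, -0.2, -0.4]
finger_gap: 0.0236
grasp_force: 16.5
```

```bash
cat >> h.py <<'E'
def look(f,jobs):
    R=lambda s,u0,v0,u1,v1:cv2.resize(s["frame"][v0:v1,u0:u1,::-1],(400,300),interpolation=2)
    cv2.imwrite("pics/"+f,np.hstack([R(*j) for j in jobs]))
def tailscore(az,L,up=.005,W=9,names=("scene","top")):
    "for each tilt, mean darkness/brownness contrast along the predicted tool line in scene & top"
    p=np.array(ctrl.get_obs()["ee_pos"])+[0,0,up]; a=np.radians(az); out=[]
    for n in names:
        s=snap(n); im=cv2.GaussianBlur(s["frame"],(3,3),0).astype(int)
        for t in range(0,91,6):
            k=np.radians(t); d=np.array([np.cos(k)*np.cos(a),np.cos(k)*np.sin(a),-np.sin(k)])
            px=[proj(s,p+d*r).round().astype(int) for r in np.linspace(.05,L-.01,12)]
            out.append((n,t,int(np.mean([im[v,u].sum() for u,v in px]))))
    return out
E
python3 - <<'E'
from h import *
print([x[1:] for x in tailscore(21.1,.182,names=("scene",))]); o=ctrl.get_obs(); print(o["grasp_force"],o["finger_gap"])
E
```

```text
[(0, 404), (6, 399), (12, 403), (18, 396), (24, 396), (30, 412), (36, 437), (42, 447), (48, 405), (54, 275), (60, 162), (66, 176), (72, 313), (78, 406), (84, 428), (90, 450)]
16.469228267669678 0.023336620994680875
```

The tail has swung down to about 62° already. Easing a touch more.

Emit:
servo_tool:
  steps:
    - [0,0,0,0,-0.469]
    - [0,0,0,0,-0.469]
    - [0,0,0,0,-0.469]
    - [0,0,0,0,-0.468]
    - [0,0,0,0,-0.468]

```text
t: 12.4
ee_pos: [0.4124, 0.2531, 0.2179]
eef_rot: [-0.0, -0.184, 0.983, -0.0]
contact_force: [1.2, -0.4, 0.2]
finger_gap: 0.0233
grasp_force: 15.0
```

```bash
python3 - <<'E'
from h import *
print([x[1:] for x in tailscore(21.1,.182,names=("scene",))]); o=ctrl.get_obs(); print(o["grasp_force"],o["finger_gap"])
E
```

```text
[(0, 403), (6, 399), (12, 403), (18, 398), (24, 396), (30, 412), (36, 445), (42, 447), (48, 405), (54, 275), (60, 160), (66, 176), (72, 313), (78, 405), (84, 430), (90, 450)]
14.955407828092575 0.02349562953801756
```

Emit:
servo_tool:
  steps:
    - [0,0,0,0,-0.466]
    - [0,0,0,0,-0.466]
    - [0,0,0,0,-0.464]
    - [0,0,0,0,-0.464]
    - [0,0,0,0,-0.464]

```text
t: 12.95
ee_pos: [0.4124, 0.2531, 0.2179]
eef_rot: [0.0, -0.183, 0.983, -0.0]
contact_force: [0.5, -0.2, -0.2]
finger_gap: 0.0233
grasp_force: 11.9
```

```bash
python3 - <<'E'
from h import *
print([x[1:] for x in tailscore(21.1,.182,names=("scene",))[8:]]); o=ctrl.get_obs(); print(o["grasp_force"],o["finger_gap"])
E
```

```text
[(48, 405), (54, 275), (60, 161), (66, 175), (72, 313), (78, 405), (84, 430), (90, 450)]
11.895685940980911 0.023621028345095635
```

Emit:
servo_tool:
  steps:
    - [0,0,0,0,-0.462]
    - [0,0,0,0,-0.462]
    - [0,0,0,0,-0.46]
    - [0,0,0,0,-0.46]
    - [0,0,0,0,-0.46]

```text
t: 13.5
ee_pos: [0.4124, 0.2531, 0.2179]
eef_rot: [0.0, -0.184, 0.983, 0.0]
contact_force: [-0.9, 0.2, -1.1]
finger_gap: 0.0237
grasp_force: 8.9
```

```bash
python3 - <<'E'
from h import *
print([x[1:] for x in tailscore(21.1,.182,names=("scene",))[8:]]); o=ctrl.get_obs(); print(o["grasp_force"],o["finger_gap"])
E
```

```text
[(48, 405), (54, 274), (60, 162), (66, 176), (72, 313), (78, 406), (84, 428), (90, 450)]
8.844842165708542 0.023528563426632693
```

Emit:
servo_tool:
  steps:
    - [0,0,0,0,-0.458]
    - [0,0,0,0,-0.458]
    - [0,0,0,0,-0.456]
    - [0,0,0,0,-0.456]
    - [0,0,0,0,-0.456]

```text
t: 14.05
ee_pos: [0.4124, 0.2531, 0.2179]
eef_rot: [-0.0, -0.184, 0.983, 0.0]
contact_force: [0.9, 0.3, 0.1]
finger_gap: 0.0242
grasp_force: 5.8
```

```bash
python3 - <<'E'
from h import *
b=snap("scene")
print([x[1:] for x in tailscore(21.1,.182,names=("scene",))[8:]]); o=ctrl.get_obs(); print(o["grasp_force"],o["finger_gap"],b["R"][2])
E
```

```text
[(48, 406), (54, 274), (60, 161), (66, 175), (72, 312), (78, 405), (84, 429), (90, 450)]
5.790243521332741 0.02367703032142639 [-0.66414049 -0.00646777 -0.74757981]
```

```bash
python3 - <<'E'
from h import *
b=snap("scene");s=snap("wrist");look("v3.png",[(s,100,0,484,288),(b,270,80,410,185)])
E
```

```text
(no output)
```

View pics/v3.png

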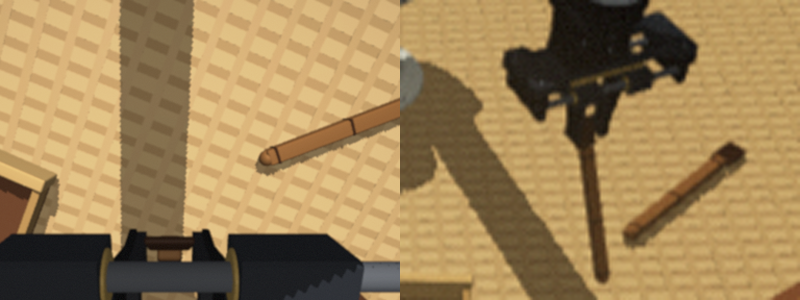

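Emit:
servo_tool:
  steps:
    - [0,0,0,0,-0.454]
    - [0.45,0.17,0,0,-0.454]
    - [0.45,0.17,0,0,-1]
    - [0.2,0.08,0,0,-1]
    - [0,0,0,0,-1]

```text
t: 14.75
ee_pos: [0.5247, 0.2959, 0.2164]
eef_rot: [-0.0, -0.183, 0.983, -0.0]
contact_force: [-0.2, -0.1, -0.7]
finger_gap: 0.0231
grasp_force: 30.0
```

```bash
python3 - <<'E'
from h import *
print([x[1:] for x in tailscore(21.1,.182,names=("scene",))[8:]]); o=ctrl.get_obs(); print(o["ee_pos"],o["grasp_force"],o["finger_gap"])
E
```

```text
[(48, 443), (54, 423), (60, 380), (66, 272), (72, 156), (78, 156), (84, 276), (90, 336)]
[0.52309313 0.29515009 0.21661098] 29.999839961528778 0.022869599967404088
```

Tilt is now about 75°, good enough for insertion. Carrying it over at a height that clears everything.

Emit:
servo_tool:
  steps:
    - [0,0,0.4,0,-1]
    - [0,0,0.45,0,-1]
    - [0,-0.3,0.4,0,-1]
    - [0,-0.48,0,0,-1]
    - [0,-0.48,0,0,-1]

```text
t: 15.3
ee_pos: [0.5214, 0.1683, 0.3447]
eef_rot: [0.002, -0.185, 0.983, 0.001]
contact_force: [1.1, 0.1, -0.9]
finger_gap: 0.0231
grasp_force: 30.0
```

Emit:
servo_tool:
  steps:
    - [0,-0.48,0,0,-1]
    - [0,-0.48,0,0,-1]
    - [0,-0.48,0,0,-1]
    - [0,-0.48,0,0,-1]
    - [0,-0.48,0,0,-1]

```text
t: 15.8
ee_pos: [0.5208, -0.0725, 0.3434]
eef_rot: [0.0, -0.184, 0.983, 0.0]
contact_force: [1.2, 0.5, -0.5]
finger_gap: 0.023
grasp_force: 30.0
```

Emit:
servo_tool:
  steps:
    - [0,-0.48,0,0,-1]
    - [0,-0.48,0,0,-1]
    - [0,-0.48,0,0,-1]
    - [0,-0.4,0,0,-1]
    - [0,0,0,0,-1]

```text
t: 16.3
ee_pos: [0.5208, -0.2583, 0.3422]
eef_rot: [-0.001, -0.181, 0.983, 0.0]
contact_force: [-0.7, -0.2, -1.5]
finger_gap: 0.0232
grasp_force: 30.0
```

```bash
python3 - <<'E'
from h import *
s=snap("wrist");b=snap("scene");a=snap("top");o=ctrl.get_obs();print(o["ee_pos"],o["finger_gap"],proj(s,(.52,-.352,.115)),proj(s,o["ee_pos"]))
u,v=proj(b,o["ee_pos"]).astype(int)
look("v4.png",[(s,0,0,512,384),(a,300,140,420,230)])
import pickle;pickle.dump((s,a,b),open("v4.pkl","wb"))
E
```

```text
[ 0.52161878 -0.2544811   0.34293869] 0.023353533879686812 [191.1897308  135.16925187] [269.90590722 240.67111981]
```

View pics/v4.png

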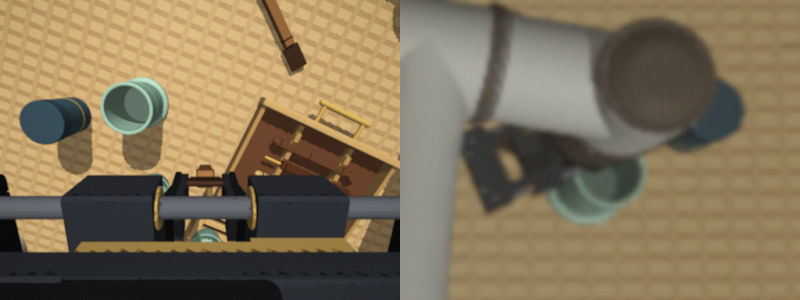

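The wrist picture shows the rim ellipse centred at about (164,137) px, well off the (191,135) predicted, so I re-measure.

```bash
cat >> h.py <<'E'
def rim(s,guess=None,dbg=False):
    "rim centre from the wrist view: celadon mask, outer rim circle on plane z=.115"
    hs=cv2.cvtColor(s["frame"],cv2.COLOR_RGB2HSV)
    m=((hs[:,:,0]>60)&(hs[:,:,0]<95)&(hs[:,:,1]>30)&(hs[:,:,2]>70)).astype(np.uint8)
    n,l,st,ce=cv2.connectedComponentsWithStats(m)
    return [(st[i].tolist(),ce[i].round(1).tolist()) for i in range(1,n) if st[i,4]>100]
E
python3 - <<'E'
from h import *
import pickle; s,a,b=pickle.load(open("v4.pkl","rb"))
for c in((164,137),(129,137),(199,137),(164,104),(166,170)): print(c,plane(s,*c,.115).round(3))
print(rim(s)); 
# top view: rim crop centre and scene
print(plane(a,300+(612-400)*.3,140+177*.3,.115).round(3)); print(rim(b))
E
```

```text
(164, 137) [ 0.534 -0.382  0.115]
(129, 137) [ 0.549 -0.422  0.115]
(199, 137) [ 0.519 -0.342  0.115]
(164, 104) [ 0.496 -0.393  0.115]
(166, 170) [ 0.573 -0.369  0.115]
[([129, 100, 86, 72, 4705], [171.4, 134.8]), ([207, 226, 10, 21, 107], [211.1, 236.3]), ([246, 293, 36, 16, 392], [263.3, 301.7])]
[ 0.529 -0.39   0.115]
[([47, 0, 19, 19, 216], [56.4, 8.7]), ([4, 64, 20, 23, 244], [13.3, 74.5]), ([223, 229, 38, 34, 538], [239.0, 239.9])]
```

The holder has been knocked to about (0.534, −0.383); wrist and top agree. Inserting there.

Emit:
servo_tool:
  steps:
    - [-0.07,-0.4,0,0,-1]
    - [-0.07,-0.4,0,0,-1]
    - [-0.07,-0.4,0,0,-1]
    - [0,-0.21,0,0,-1]
    - [0,0,0,0,-1]

```text
t: 16.95
ee_pos: [0.5012, -0.3965, 0.3423]
eef_rot: [-0.0, -0.183, 0.983, 0.0]
contact_force: [1.2, -0.1, -0.8]
finger_gap: 0.0231
grasp_force: 30.0
```

```bash
python3 - <<'E'
from h import *
o=ctrl.get_obs();print(o["ee_pos"],o["finger_gap"]); s=snap("wrist");b=snap("scene");print(proj(b,o["ee_pos"]),proj(s,(.534,-.383,.115)))
look("v5.png",[(s,60,40,444,328),(b,70,60,230,180)])
E
```

```text
[ 0.50123261 -0.39651039  0.34234951] 0.023059726660595727
[109.88777121 116.75059253] [263.44976734 190.0012458 ]
```

View pics/v5.png

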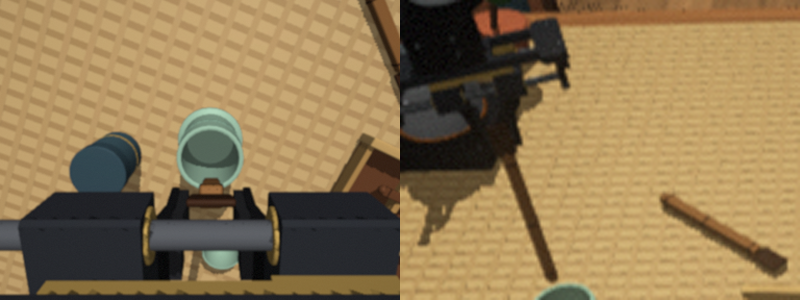

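```bash
python3 - <<'E'
from h import *
b=snap("scene");print(tilt(b,(130.8,170.8),21.1,.182),proj(b,(.534,-.383,.115)))
E
```

```text
(np.float64(75.0), np.float64(0.45466258735382586), array([ 0.54565285, -0.37733654,  0.17240518])) [134.53122018 181.11534803]
```

Emit:
servo_tool:
  steps:
    - [0,0,-0.3,0,-1]
    - [0,0,-0.3,0,-1]
    - [0,0,-0.3,0,-1]
    - [0,0,-0.3,0,-1]
    - [0,0,-0.2,0,-1]

```text
t: 17.6
ee_pos: [0.5011, -0.3934, 0.2012]
eef_rot: [-0.001, -0.185, 0.983, 0.001]
contact_force: [-0.4, 1.1, -0.3]
finger_gap: 0.0229
grasp_force: 30.0
```

Emit:
servo_tool:
  steps:
    - [0,0,-0.08,0,-1]
    - [0,0,0,0,-1]
    - [0,0,0,0,-0.4]
    - [0,0,0,0,-0.2]
    - [0,0,0,0,0]

```text
t: 18.1
ee_pos: [0.502, -0.3961, 0.1964]
eef_rot: [0.001, -0.184, 0.983, -0.001]
contact_force: [-0.9, -0.2, 0.0]
finger_gap: 0.0347
grasp_force: 0.0
```

Emit:
servo_tool:
  steps:
    - [0,0,0,0,0.1]
    - [0,0,0.3,0,0.1]
    - [0,0,0.45,0,0]
    - [0,0,0.4,0,-0.4]
    - [0,0,0.2,0,-0.4]

```text
t: 18.6
ee_pos: [0.5021, -0.3969, 0.3351]
eef_rot: [0.003, -0.183, 0.983, -0.003]
contact_force: [0.2, -0.1, 0.4]
finger_gap: 0.0345
grasp_force: 0.0
```

```bash
python3 - <<'E'
from h import *
import pickle; s,a,b=pickle.load(open("v1.pkl","rb"))
for n,p,q in(("scoop tail",(219.1,208.3),0),("scoop head",(279.2,209.5),0),("needle head",(220,199.6),0),("needle tail",(280.1,200.2),0),("spoon tail",(221.5,191.5),0),("spoon head",(278.6,192.4),0)): print(n,plane(b,*p,.035).round(3))
print(tri(a,(242.8,180.8),b,(279.2,209.5)),tri(a,(292.4,182.8),b,(219.1,208.3)))
E
```

```text
scoop tail [ 0.587 -0.119  0.035]
scoop head [0.597 0.075 0.035]
needle head [ 0.551 -0.118  0.035]
needle tail [0.559 0.08  0.035]
spoon tail [ 0.516 -0.115  0.035]
spoon head [0.525 0.077 0.035]
(array([0.59296627, 0.0716176 , 0.02950416]), np.float64(0.0067839453175498)) (array([ 0.58344029, -0.12487967,  0.03028868]), np.float64(0.010029477796165575))
```

Emit:
servo_tool:
  steps:
    - [0.1,0.45,0,0.096,-0.4]
    - [0.1,0.45,0,0.096,-0.4]
    - [0.1,0.45,0,0.096,-0.4]
    - [0.1,0.45,0,0.096,-0.4]
    - [0.1,0.45,0,0.096,-0.4]

```text
t: 19.1
ee_pos: [0.5514, -0.1693, 0.3304]
eef_rot: [0.0, -0.52, 0.854, -0.0]
contact_force: [1.0, -0.6, 0.1]
finger_gap: 0.0261
grasp_force: 0.0
```

Emit:
servo_tool:
  steps:
    - [0.1,0.45,0,0.096,-0.4]
    - [0.1,0.45,0,0.096,-0.4]
    - [0.1,0.45,0,0.096,-0.4]
    - [0.1,0.45,0,0,-0.4]
    - [0.03,0.45,-0.3,0,-0.4]

```text
t: 19.6
ee_pos: [0.5969, 0.0529, 0.3062]
eef_rot: [0.004, -0.69, 0.724, -0.003]
contact_force: [0.2, 1.0, 0.4]
finger_gap: 0.0261
grasp_force: 0.0
```

Emit:
servo_tool:
  steps:
    - [0,0.45,-0.3,0,-0.4]
    - [0,0.12,-0.3,0,-0.4]
    - [0,0,0,0,-0.4]
    - [0,0,0,0,-0.4]
    - [0,0,0,0,-0.4]

```text
t: 20.1
ee_pos: [0.5953, 0.1034, 0.2469]
eef_rot: [0.002, -0.689, 0.725, -0.001]
contact_force: [0.4, -0.4, 0.7]
finger_gap: 0.0259
grasp_force: 0.0
```

```bash
python3 - <<'E'
from h import *
s=snap("wrist");a=snap("top");b=snap("scene");o=ctrl.get_obs();print(o["ee_pos"],o["eef_rot"],o["qpos"].round(2) if hasattr(o["qpos"],"round") else o["qpos"])
look("v6.png",[(s,0,0,512,384),(b,100,130,260,250)])
import pickle;pickle.dump((s,a,b),open("v6.pkl","wb"))
E
```

```text
[0.5949304  0.10335469 0.24635873] [ 1.53352927e-03 -6.88800824e-01  7.24948707e-01 -6.66397067e-04] [ 0.44  0.33 -0.01  0.   -1.22 -0.49]
```

View pics/v6.png

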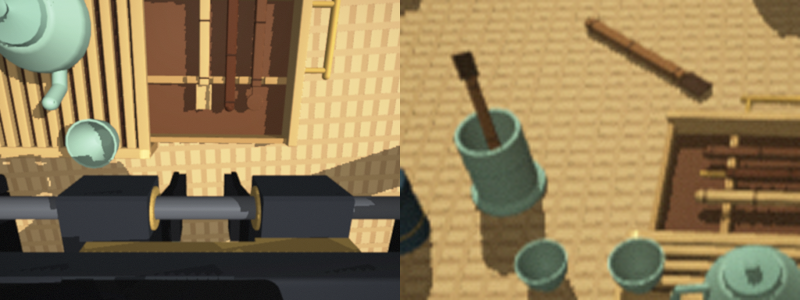

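The paddle stands in the holder, leaning on the rim. The wrist view shows the scoop head end at px (260,138), needle tail (294,137) and spoon head end about (328,141); tools run vertical in the picture.

```bash
python3 - <<'E'
from h import *
import pickle; s,a,b=pickle.load(open("v6.pkl","rb"))
f=s["frame"].astype(int)
for v in(20,60,115,125,132): print(v,[(u,f[v,u].tolist()) for u in range(246,345,6)] if v==0 else "")
for n,c in dict(sc_end=(260,138),sc_up=(262,20),ne_end=(294,137),ne_up=(298,20),sp_end=(328,139),panel=(378,90)).items(): print(n,plane(s,*c,.036).round(4))
g=cv2.cvtColor(s["frame"],cv2.COLOR_RGB2GRAY).astype(int)
for v in(40,118,130): print(v,g[v,236:350:2].tolist())
print([proj(b,X).round(1) for X in((.597,.0725,.033),(.56,.08,.033))])
E
```

```text
20 
60 
115 
125 
132 
sc_end [0.5982 0.0701 0.036 ]
sc_up [ 0.5894 -0.0544  0.036 ]
ne_end [0.5584 0.0709 0.036 ]
ne_up [ 0.5511 -0.0524  0.036 ]
sp_end [0.5188 0.0753 0.036 ]
panel [0.463  0.0234 0.036 ]
40 [96, 68, 61, 61, 63, 63, 62, 64, 63, 73, 171, 205, 205, 207, 209, 207, 136, 86, 62, 64, 64, 61, 61, 62, 63, 64, 62, 43, 69, 75, 77, 77, 77, 74, 67, 61, 62, 61, 59, 62, 60, 61, 61, 61, 48, 52, 92, 95, 95, 95, 97, 92, 95, 97, 98, 92, 81]
118 [62, 58, 58, 58, 58, 57, 57, 91, 203, 209, 209, 209, 209, 188, 124, 125, 151, 171, 55, 57, 57, 58, 57, 59, 58, 53, 44, 72, 74, 74, 73, 75, 84, 98, 85, 57, 59, 59, 58, 68, 94, 96, 95, 78, 92, 95, 96, 95, 95, 96, 96, 96, 95, 83, 55, 56, 56]
130 [62, 58, 59, 58, 57, 57, 58, 92, 197, 206, 208, 207, 208, 206, 138, 126, 184, 152, 58, 58, 58, 58, 57, 58, 59, 50, 48, 60, 58, 60, 60, 58, 60, 56, 55, 56, 55, 58, 55, 56, 80, 94, 93, 94, 95, 94, 96, 94, 94, 95, 102, 94, 93, 70, 55, 55, 55]
[array([278.5, 209.8]), array([280.2, 200.9])]
```

```bash
python3 - <<'E'
from h import *
import pickle; s,a,b=pickle.load(open("v6.pkl","rb"))
for c in((298,40),(297,118),(262,40),(260.5,118),(329,118)): print(c,plane(s,*c,.034).round(4))
E
```

```text
(298, 40) [ 0.5513 -0.0332  0.034 ]
(297, 118) [0.5543 0.0496 0.034 ]
(262, 40) [ 0.5904 -0.0352  0.034 ]
(260.5, 118) [0.5964 0.0474 0.034 ]
(329, 118) [0.5174 0.0514 0.034 ]
```

Emit:
servo_tool:
  steps:
    - [-0.1,-0.4,0,0,-0.4]
    - [-0.1,-0.4,0,0,-0.4]
    - [-0.1,-0.4,0,0,-0.4]
    - [-0.1,-0.35,0,0,-0.4]
    - [-0.03,0,0,0,-0.4]

```text
t: 20.75
ee_pos: [0.5502, -0.0546, 0.2458]
eef_rot: [0.0, -0.687, 0.726, -0.001]
contact_force: [0.6, -0.5, 0.3]
finger_gap: 0.0263
grasp_force: 0.0
```

Emit:
servo_tool:
  steps:
    - [0,0,0,0,-0.4]
    - [0,0,0,0,-0.4]
    - [0,0,0,0,-0.4]
    - [0,0,0,0,-0.4]
    - [0,0,0,0,-0.4]

```text
t: 21.25
ee_pos: [0.5514, -0.0501, 0.2443]
eef_rot: [-0.0, -0.69, 0.724, 0.0]
contact_force: [-0.2, 0.6, 0.6]
finger_gap: 0.0262
grasp_force: 0.0
```

```bash
python3 - <<'E'
from h import *
s=snap("wrist");o=ctrl.get_obs();print(o["ee_pos"],[proj(s,X).round(1) for X in((.547,-.107,.033),(.549,-.075,.033))])
import pickle;pickle.dump(s,open("v7.pkl","wb"))
u,v=proj(s,(.547,-.107,.033)).astype(int)
g=s["frame"].astype(int)
for r in range(v-25,v+26,5): print(r,[tuple(g[r,c]) for c in range(0)],(g[r,u-24:u+25:2].sum(1)//3).tolist(),(g[r,u-24:u+25:2,0]-g[r,u-24:u+25:2,2]).tolist())
print(u,v)
E
```

```text
[ 0.55132398 -0.05020926  0.2442976 ] [array([264.5, 117.2]), array([264.1, 145.1])]
92 [] [104, 103, 104, 102, 103, 104, 102, 103, 104, 104, 103, 103, 103, 102, 103, 104, 103, 103, 104, 105, 104, 103, 103, 104, 103] [81, 82, 81, 82, 82, 82, 82, 82, 81, 81, 81, 82, 82, 82, 80, 80, 82, 82, 82, 81, 81, 80, 81, 81, 81]
97 [] [103, 103, 103, 103, 102, 103, 102, 103, 103, 104, 102, 103, 102, 103, 102, 103, 103, 102, 102, 102, 102, 103, 102, 103, 103] [81, 80, 80, 81, 80, 81, 80, 80, 80, 80, 81, 81, 81, 80, 81, 81, 80, 81, 80, 81, 81, 80, 81, 82, 81]
102 [] [103, 101, 101, 102, 103, 102, 101, 102, 102, 102, 102, 101, 100, 102, 101, 101, 103, 102, 102, 101, 101, 102, 103, 102, 102] [81, 82, 82, 81, 82, 81, 82, 81, 82, 81, 81, 80, 81, 81, 82, 82, 81, 81, 82, 81, 82, 82, 81, 81, 83]
107 [] [102, 102, 102, 101, 98, 97, 99, 103, 102, 100, 102, 159, 201, 148, 101, 101, 101, 102, 101, 92, 82, 77, 68, 95, 104] [82, 81, 81, 80, 80, 80, 79, 81, 82, 82, 80, 128, 132, 120, 81, 81, 81, 81, 80, 74, 65, 58, 52, 77, 81]
112 [] [101, 102, 102, 88, 63, 62, 82, 103, 101, 101, 102, 165, 202, 142, 101, 102, 10
[... 809 characters left out ...]
2 [] [98, 101, 99, 72, 62, 61, 79, 99, 100, 100, 107, 181, 200, 124, 99, 92, 64, 60, 61, 61, 61, 61, 60, 59, 57] [80, 81, 79, 54, 48, 48, 62, 80, 81, 82, 87, 138, 134, 101, 81, 74, 48, 46, 46, 46, 46, 45, 47, 47, 45]
137 [] [115, 152, 180, 180, 182, 182, 184, 167, 102, 63, 76, 73, 73, 73, 86, 113, 113, 138, 180, 182, 182, 181, 181, 134, 110] [79, 106, 119, 119, 118, 118, 118, 116, 68, 62, 72, 72, 73, 75, 75, 78, 77, 97, 119, 118, 118, 118, 119, 91, 74]
142 [] [94, 142, 171, 171, 173, 174, 174, 122, 88, 66, 76, 76, 76, 78, 80, 99, 103, 134, 173, 173, 174, 174, 176, 156, 94] [65, 101, 120, 121, 121, 120, 121, 84, 61, 63, 73, 75, 76, 77, 70, 67, 69, 96, 120, 120, 119, 121, 120, 110, 66]
264 117
```

The pick is at px u=264, v 105–134, matching the prediction. Going down on it with a narrow jaw.

Emit:
servo_tool:
  steps:
    - [-0.04,-0.28,0,0,-0.5]
    - [0,-0.28,-0.2,0,-0.5]
    - [0,0,-0.4,0,-0.5]
    - [0,0,-0.4,0,-0.5]
    - [0,0,-0.4,0,-0.5]

```text
t: 21.8
ee_pos: [0.5474, -0.1068, 0.1034]
eef_rot: [0.0, -0.689, 0.724, -0.0]
contact_force: [-0.1, 0.8, -1.3]
finger_gap: 0.0221
grasp_force: 0.0
```

```bash
python3 - <<'E'
from h import *
o=ctrl.get_obs();print(o["ee_pos"],o["finger_gap"],o["contact_force"])
E
```

```text
[ 0.54735211 -0.10683424  0.10338263] 0.02207180757232079 [-0.07506714  0.7835145  -1.34662103]
```

Emit:
servo_tool:
  steps:
    - [0,0,-0.3,0,-0.5]
    - [0,0,-0.3,0,-0.5]
    - [0,0,-0.15,0,-0.5]
    - [0,0,-0.08,0,-0.5]
    - [0,0,0,0,-1]

```text
t: 22.3
ee_pos: [0.5468, -0.1066, 0.0205]
eef_rot: [-0.001, -0.689, 0.724, 0.001]
contact_force: [-0.1, 0.7, 0.6]
finger_gap: 0.0185
grasp_force: 0.0
```

Emit:
servo_tool:
  steps:
    - [0,0,0,0,-1]
    - [0,0,0,0,-1]
    - [0,0,0,0,-1]
    - [0,0,0.3,0,-1]
    - [0,0,0.4,0,-1]

```text
t: 22.8
ee_pos: [0.5456, -0.1068, 0.0909]
eef_rot: [-0.002, -0.689, 0.725, 0.002]
contact_force: [0.4, 0.6, -0.4]
finger_gap: 0.0046
grasp_force: 30.0
```

Emit:
servo_tool:
  steps:
    - [0,0,0.4,0,-1]
    - [0,0,0.45,0,-1]
    - [0,0,0.45,0,-1]
    - [0,0,0,0,-1]
    - [0,0,0,0,-1]

```text
t: 23.3
ee_pos: [0.5474, -0.1066, 0.2232]
eef_rot: [0.002, -0.689, 0.725, -0.001]
contact_force: [0.4, -0.5, -0.7]
finger_gap: 0.0046
grasp_force: 30.0
```

```bash
python3 - <<'E'
from h import *
o=ctrl.get_obs();print(o["ee_pos"],o["finger_gap"],o["grasp_force"])
print([x[1:] for x in tailscore(86.5,.180,up=.014,names=("scene",))])
E
```

```text
[ 0.54738876 -0.10660907  0.22319539] 0.004564839990330732 29.99976933002472
[(0, 154), (6, 201), (12, 389), (18, 449), (24, 454), (30, 438), (36, 426), (42, 389), (48, 366), (54, 342), (60, 336), (66, 322), (72, 312), (78, 307), (84, 265), (90, 247)]
```

Emit:
servo_tool:
  steps:
    - [0,0,0.3,0,-0.91]
    - [0,0,0,0,-0.905]
    - [0,0,0,0,-0.9]
    - [0,0,0,0,-0.9]
    - [0,0,0,0,-0.9]

```text
t: 23.85
ee_pos: [0.5465, -0.1067, 0.2499]
eef_rot: [-0.001, -0.689, 0.724, 0.001]
contact_force: [-0.2, 0.4, -0.3]
finger_gap: 0.0047
grasp_force: 23.8
```

Emit:
servo_tool:
  steps:
    - [0,0,0,0,-0.898]
    - [0,0,0,0,-0.898]
    - [0,0,0,0,-0.896]
    - [0,0,0,0,-0.896]
    - [0,0,0,0,-0.896]

```text
t: 24.35
ee_pos: [0.5472, -0.1068, 0.2515]
eef_rot: [0.0, -0.689, 0.724, -0.0]
contact_force: [-0.1, 0.2, -0.6]
finger_gap: 0.0052
grasp_force: 20.7
```

```bash
python3 - <<'E'
from h import *
o=ctrl.get_obs();print(o["ee_pos"],o["finger_gap"],o["grasp_force"])
print([x[1:] for x in tailscore(86.5,.180,up=.014,names=("scene",))])
E
```

```text
[ 0.54715479 -0.10675969  0.25148421] 0.005186515438611402 20.655912458896637
[(0, 158), (6, 180), (12, 380), (18, 450), (24, 473), (30, 477), (36, 455), (42, 456), (48, 441), (54, 419), (60, 403), (66, 404), (72, 389), (78, 373), (84, 296), (90, 263)]
```

Emit:
servo_tool:
  steps:
    - [0,0,0,0,-0.892]
    - [0,0,0,0,-0.892]
    - [0,0,0,0,-0.89]
    - [0,0,0,0,-0.89]
    - [0,0,0,0,-0.89]

```text
t: 24.9
ee_pos: [0.5472, -0.1068, 0.2515]
eef_rot: [0.0, -0.689, 0.724, -0.0]
contact_force: [0.4, -0.6, -0.6]
finger_gap: 0.0052
grasp_force: 16.1
```

```bash
python3 - <<'E'
from h import *
o=ctrl.get_obs();print(o["ee_pos"],o["finger_gap"],o["grasp_force"])
print([x[1:] for x in tailscore(86.5,.180,up=.014,names=("scene",))])
E
```

```text
[ 0.54717286 -0.10677476  0.25146253] 0.005225974143199695 16.12173020839691
[(0, 159), (6, 185), (12, 379), (18, 452), (24, 473), (30, 475), (36, 453), (42, 453), (48, 443), (54, 418), (60, 404), (66, 403), (72, 387), (78, 374), (84, 297), (90, 262)]
```

Emit:
servo_tool:
  steps:
    - [0,0,0,0,-0.888]
    - [0,0,0,0,-0.888]
    - [0,0,0,0,-0.886]
    - [0,0,0,0,-0.886]
    - [0,0,0,0,-0.886]

```text
t: 25.45
ee_pos: [0.5472, -0.1068, 0.2514]
eef_rot: [-0.0, -0.689, 0.724, 0.0]
contact_force: [0.3, -0.1, -1.1]
finger_gap: 0.0055
grasp_force: 13.2
```

Emit:
servo_tool:
  steps:
    - [0,0,0,0,-0.884]
    - [0,0,0,0,-0.884]
    - [0,0,0,0,-0.884]
    - [0,0,0,0,-0.884]
    - [0,0,0,0,-0.884]

```text
t: 25.95
ee_pos: [0.5472, -0.1068, 0.2515]
eef_rot: [-0.0, -0.689, 0.724, -0.0]
contact_force: [0.9, 1.0, -0.3]
finger_gap: 0.0055
grasp_force: 11.8
```

```bash
python3 - <<'E'
from h import *
o=ctrl.get_obs();print(o["ee_pos"],o["finger_gap"],o["grasp_force"])
print([x[1:] for x in tailscore(86.5,.180,up=.014,names=("scene",))])
E
```

```text
[ 0.54716586 -0.10676885  0.25145958] 0.005537135702934862 11.798861771821976
[(0, 159), (6, 184), (12, 377), (18, 451), (24, 472), (30, 476), (36, 454), (42, 454), (48, 442), (54, 419), (60, 404), (66, 405), (72, 388), (78, 373), (84, 296), (90, 262)]
```

Emit:
servo_tool:
  steps:
    - [0,0,0,0,-0.882]
    - [0,0,0,0,-0.882]
    - [0,0,0,0,-0.88]
    - [0,0,0,0,-0.88]
    - [0,0,0,0,-0.88]

```text
t: 26.5
ee_pos: [0.5472, -0.1067, 0.2515]
eef_rot: [-0.0, -0.689, 0.724, 0.0]
contact_force: [-0.6, -0.8, -0.7]
finger_gap: 0.0055
grasp_force: 9.1
```

Emit:
servo_tool:
  steps:
    - [0,0,0,0,-0.879]
    - [0,0,0,0,-0.879]
    - [0,0,0,0,-0.878]
    - [0,0,0,0,-0.878]
    - [0,0,0,0,-0.878]

```text
t: 27.0
ee_pos: [0.5472, -0.1068, 0.2515]
eef_rot: [0.0, -0.689, 0.724, -0.0]
contact_force: [0.9, 0.1, 0.2]
finger_gap: 0.0057
grasp_force: 7.8
```

```bash
python3 - <<'E'
from h import *
o=ctrl.get_obs();print(o["ee_pos"],o["finger_gap"],o["grasp_force"])
print([x[1:] for x in tailscore(86.5,.180,up=.014,names=("scene",))])
E
```

```text
[ 0.54717419 -0.1067539   0.2514677 ] 0.005709601326860842 7.790122032165527
[(0, 160), (6, 177), (12, 375), (18, 450), (24, 472), (30, 475), (36, 454), (42, 453), (48, 441), (54, 419), (60, 404), (66, 404), (72, 388), (78, 373), (84, 296), (90, 263)]
```

Emit:
servo_tool:
  steps:
    - [0,0,0,0,-0.876]
    - [0,0,0,0,-0.876]
    - [0,0,0,0,-0.875]
    - [0,0,0,0,-0.875]
    - [0,0,0,0,-0.875]

```text
t: 27.55
ee_pos: [0.5472, -0.1068, 0.2515]
eef_rot: [0.0, -0.689, 0.724, -0.0]
contact_force: [0.3, -0.6, -0.3]
finger_gap: 0.0057
grasp_force: 5.9
```

```bash
python3 - <<'E'
from h import *
o=ctrl.get_obs();print(o["ee_pos"],o["finger_gap"],o["grasp_force"])
print([x[1:] for x in tailscore(86.5,.180,up=.014,names=("scene",))])
E
```

```text
[ 0.54718619 -0.10677107  0.25147451] 0.005730332777439776 5.922429710626602
[(0, 160), (6, 172), (12, 374), (18, 450), (24, 472), (30, 475), (36, 454), (42, 454), (48, 441), (54, 419), (60, 405), (66, 404), (72, 388), (78, 372), (84, 296), (90, 262)]
```

Emit:
servo_tool:
  steps:
    - [0,0,0,0,-0.874]
    - [0,0,0,0,-0.874]
    - [0,0,0,0,-0.873]
    - [0,0,0,0,-0.873]
    - [0,0,0,0,-0.873]

```text
t: 28.1
ee_pos: [0.5472, -0.1068, 0.2515]
eef_rot: [0.0, -0.689, 0.724, -0.0]
contact_force: [-0.0, 0.4, -0.5]
finger_gap: 0.0054
grasp_force: 4.7
```

Emit:
servo_tool:
  steps:
    - [0,0,0,0,-0.872]
    - [0,0,0,0,-0.872]
    - [0,0,0,0,-0.872]
    - [0,0,0,0,-0.872]
    - [0,0,0,0,-0.872]

```text
t: 28.6
ee_pos: [0.5472, -0.1068, 0.2515]
eef_rot: [-0.0, -0.689, 0.724, -0.0]
contact_force: [0.4, 0.2, 0.0]
finger_gap: 0.0058
grasp_force: 4.2
```

```bash
python3 - <<'E'
from h import *
o=ctrl.get_obs();print(o["ee_pos"],o["finger_gap"],o["grasp_force"])
print([x[1:] for x in tailscore(86.5,.180,up=.014,names=("scene",))])
E
```

```text
[ 0.54715329 -0.10679477  0.25145037] 0.005772301179635143 4.164338484406471
[(0, 160), (6, 167), (12, 371), (18, 449), (24, 472), (30, 476), (36, 453), (42, 453), (48, 442), (54, 420), (60, 402), (66, 405), (72, 388), (78, 374), (84, 297), (90, 262)]
```

Emit:
servo_tool:
  steps:
    - [0,0,0,0,-0.871]
    - [0,0,0,0,-0.871]
    - [0,0,0,0,-0.871]
    - [0,0,0,0,-0.87]
    - [0,0,0,0,-0.87]

```text
t: 29.15
ee_pos: [0.5472, -0.1068, 0.2514]
eef_rot: [-0.0, -0.689, 0.724, 0.0]
contact_force: [0.2, 0.1, 0.6]
finger_gap: 0.0058
grasp_force: 3.7
```

Emit:
servo_tool:
  steps:
    - [0,0,0,0,-0.87]
    - [0,0,0,0,-0.87]
    - [0,0,0,0,-0.87]
    - [0,0,0,0,-0.87]
    - [0,0,0,0,-0.87]

```text
t: 29.65
ee_pos: [0.5472, -0.1068, 0.2515]
eef_rot: [0.0, -0.689, 0.724, -0.0]
contact_force: [0.3, -0.7, -0.6]
finger_gap: 0.006
grasp_force: 3.7
```

```bash
python3 - <<'E'
from h import *
o=ctrl.get_obs();print(o["ee_pos"],o["finger_gap"],o["grasp_force"])
print([x[1:] for x in tailscore(86.5,.180,up=.014,names=("scene",))])
E
```

```text
[ 0.54716775 -0.1067779   0.25146618] 0.0060209884449955705 3.6734647303819656
[(0, 458), (6, 472), (12, 475), (18, 476), (24, 481), (30, 449), (36, 250), (42, 114), (48, 258), (54, 377), (60, 394), (66, 402), (72, 386), (78, 372), (84, 295), (90, 263)]
```

Emit:
servo_tool:
  steps:
    - [0,0,0.45,0,-0.87]
    - [0,0,0.45,0,-0.87]
    - [0,-0.1,0.1,0,-0.87]
    - [0,-0.2,0,0,-0.87]
    - [0,-0.3,0,0,-0.87]

```text
t: 30.2
ee_pos: [0.5473, -0.1666, 0.352]
eef_rot: [0.001, -0.69, 0.724, -0.0]
contact_force: [0.0, 0.1, -0.4]
finger_gap: 0.0055
grasp_force: 3.9
```

```bash
python3 - <<'E'
from h import *
o=ctrl.get_obs();print(o["ee_pos"],o["finger_gap"],o["grasp_force"])
print([x[1:] for x in tailscore(86.5,.180,up=.014,names=("scene",))])
E
```

```text
[ 0.54732673 -0.16655445  0.35198452] 0.005482211222421669 3.908909461750625
[(0, 417), (6, 392), (12, 399), (18, 415), (24, 451), (30, 474), (36, 458), (42, 314), (48, 122), (54, 338), (60, 449), (66, 464), (72, 411), (78, 393), (84, 397), (90, 405)]
```

Emit:
servo_tool:
  steps:
    - [0,-0.15,0,0,-0.87]
    - [0,-0.3,0,0,-0.87]
    - [0,-0.45,0,0,-0.869]
    - [0,-0.48,0,0,-0.869]
    - [0,0,0,0,-0.869]

```text
t: 30.75
ee_pos: [0.5464, -0.3095, 0.3497]
eef_rot: [-0.001, -0.687, 0.726, 0.001]
contact_force: [-0.2, 0.6, -0.3]
finger_gap: 0.0054
grasp_force: 3.1
```

```bash
python3 - <<'E'
from h import *
o=ctrl.get_obs();print(o["ee_pos"],o["finger_gap"],o["grasp_force"])
print([x[1:] for x in tailscore(86.5,.180,up=.014,names=("scene",))])
E
```

```text
[ 0.54640029 -0.30948879  0.34965613] 0.005439181580164312 3.0905540159437805
[(0, 472), (6, 478), (12, 478), (18, 478), (24, 478), (30, 442), (36, 358), (42, 418), (48, 455), (54, 292), (60, 124), (66, 314), (72, 443), (78, 480), (84, 478), (90, 480)]
```

Emit:
servo_tool:
  steps:
    - [0,0.45,0,0,-0.869]
    - [0,0.48,0,0,-0.869]
    - [0,0.3,0,0,-1]
    - [0,0,0,0,-1]
    - [0,0,0,0,-1]

```text
t: 31.3
ee_pos: [0.5472, -0.1806, 0.3518]
eef_rot: [0.0, -0.69, 0.724, -0.0]
contact_force: [-0.6, -0.1, -0.6]
finger_gap: 0.0051
grasp_force: 30.0
```

```bash
python3 - <<'E'
from h import *
o=ctrl.get_obs();print(o["ee_pos"],o["finger_gap"],o["grasp_force"])
print([x[1:] for x in tailscore(86.5,.180,up=.014,names=("scene",))][8:])
s=snap("wrist"); hs=cv2.cvtColor(s["frame"],cv2.COLOR_RGB2HSV); print(proj(s,(.534,-.383,.115)),rim(s))
E
```

```text
[ 0.54716708 -0.18058377  0.35182531] 0.005057266704850347 30.00004390720278
[(48, 476), (54, 481), (60, 436), (66, 161), (72, 135), (78, 317), (84, 382), (90, 411)]
[266.22846188 -18.04060521] [([229, 0, 68, 46, 2206], [263.7, 20.6]), ([135, 46, 45, 47, 1639], [156.7, 69.2]), ([96, 149, 51, 47, 1847], [120.4, 171.1]), ([68, 206, 64, 45, 1444], [97.1, 234.6]), ([70, 280, 53, 29, 939], [99.2, 289.9])]
```

Emit:
servo_tool:
  steps:
    - [0,-0.3,0,0,-1]
    - [0,-0.45,0,0,-1]
    - [0,-0.45,0,0,-1]
    - [0,-0.45,0,0,-1]
    - [0,-0.45,0,0,-1]

```text
t: 31.9
ee_pos: [0.5465, -0.3947, 0.3511]
eef_rot: [-0.0, -0.689, 0.725, 0.0]
contact_force: [0.4, -0.3, -0.4]
finger_gap: 0.005
grasp_force: 30.0
```

Emit:
servo_tool:
  steps:
    - [0,-0.2,0,0,-1]
    - [0,-0.15,0,0,-1]
    - [0,0,0,0,-1]
    - [0,0,0,0,-1]
    - [0,0,0,0,-1]

```text
t: 32.4
ee_pos: [0.5473, -0.4259, 0.3519]
eef_rot: [0.0, -0.69, 0.724, -0.0]
contact_force: [-0.6, 0.9, -0.4]
finger_gap: 0.005
grasp_force: 30.0
```

```bash
python3 - <<'E'
from h import *
o=ctrl.get_obs();print(o["ee_pos"],o["finger_gap"]); s=snap("wrist");b=snap("scene")
print(proj(s,(.534,-.383,.115)),proj(b,(.534,-.383,.115)))
look("v8.png",[(s,130,60,386,252),(b,70,120,190,210)])
E
```

```text
[ 0.54734804 -0.42588226  0.35193345] 0.004983646254949079
[274.9498078  193.88468401] [134.53122018 181.11534803]
```

View pics/v8.png

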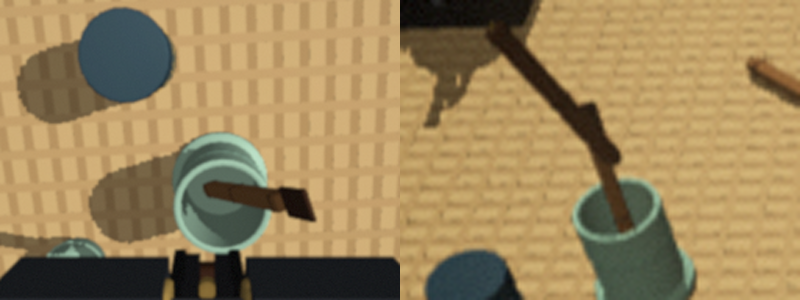

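Wrist: the rim is centred at px (272,191) as predicted, with the paddle leaning towards −x. Scene: the needle tail is at about (133.6,167).

```bash
python3 - <<'E'
from h import *
b=snap("scene");print(tilt(b,(133.6,167),86.5,.180,up=.014))
E
```

```text
(np.float64(69.0), np.float64(0.9048167222994212), array([ 0.55139295, -0.36135137,  0.1981129 ]))
```

Emit:
servo_tool:
  steps:
    - [0,0,-0.3,0,-1]
    - [0,0,-0.3,0,-1]
    - [0,0,-0.3,0,-1]
    - [0,0,-0.3,0,-1]
    - [0,0,-0.3,0,-1]

```text
t: 33.05
ee_pos: [0.5474, -0.426, 0.201]
eef_rot: [0.0, -0.69, 0.724, -0.0]
contact_force: [0.3, 0.0, -1.4]
finger_gap: 0.0046
grasp_force: 30.0
```

Emit:
servo_tool:
  steps:
    - [0,0,-0.15,0,-1]
    - [0,0,0,0,-1]
    - [0,0,0,0,-0.8]
    - [0,0,0,0,-0.6]
    - [0,0,0,0,-0.5]

```text
t: 33.55
ee_pos: [0.5479, -0.4271, 0.1883]
eef_rot: [0.0, -0.689, 0.724, -0.002]
contact_force: [1.1, -0.5, 1.3]
finger_gap: 0.0171
grasp_force: 0.0
```

Emit:
servo_tool:
  steps:
    - [0,0,0,0,-0.5]
    - [0,0,0.3,0,-0.5]
    - [0,0,0.45,0,-0.5]
    - [0,0,0.45,0,-0.5]
    - [0,0,0.4,0,-0.5]

```text
t: 34.05
ee_pos: [0.547, -0.427, 0.3498]
eef_rot: [0.0, -0.689, 0.724, -0.001]
contact_force: [0.9, -0.8, -0.3]
finger_gap: 0.0218
grasp_force: 0.0
```

Emit:
servo_tool:
  steps:
    - [0.05,0.45,0,0,-0.1]
    - [0.05,0.45,0,0,-0.1]
    - [0.05,0.45,0,0,-0.1]
    - [0.05,0.45,0,0,-0.1]
    - [0.05,0.45,0,0,-0.1]

```text
t: 34.55
ee_pos: [0.572, -0.2001, 0.3473]
eef_rot: [0.0, -0.689, 0.725, -0.001]
contact_force: [0.8, -0.2, -0.2]
finger_gap: 0.0383
grasp_force: 0.0
```

Emit:
servo_tool:
  steps:
    - [0.05,0.45,0,0,-0.1]
    - [0.05,0.45,0,0,-0.1]
    - [0.05,0.45,0,0,-0.1]
    - [0.05,0.45,-0.3,0,-0.1]
    - [0.03,0.45,-0.3,0,-0.1]

```text
t: 35.05
ee_pos: [0.595, 0.0181, 0.2921]
eef_rot: [0.002, -0.689, 0.724, -0.001]
contact_force: [0.4, 0.4, 0.1]
finger_gap: 0.0393
grasp_force: 0.0
```

Emit:
servo_tool:
  steps:
    - [0,0.45,-0.3,0,-0.1]
    - [0,0.35,-0.12,0,-0.1]
    - [0,0,0,0,-0.1]
    - [0,0,0,0,-0.1]
    - [0,0,0,0,-0.1]

```text
t: 35.55
ee_pos: [0.595, 0.0921, 0.2526]
eef_rot: [0.001, -0.689, 0.725, -0.001]
contact_force: [0.4, -0.4, -0.3]
finger_gap: 0.0391
grasp_force: 0.0
```

```bash
python3 - <<'E'
from h import *
s=snap("wrist");b=snap("scene");o=ctrl.get_obs();print(o["ee_pos"])
import pickle;pickle.dump((s,b),open("v9.pkl","wb"))
g=cv2.cvtColor(s["frame"],cv2.COLOR_RGB2GRAY).astype(int)
m=(g>150).astype(np.uint8)
u,v=proj(s,(.597,.0525,.034)); print(u,v)
for r in (int(v)-70,int(v),int(v)+12):
    print(r,g[r,int(u)-30:int(u)+84:2].tolist())
print(g[int(v)-50:int(v)+40:3,int(u)].tolist())
look("v9.png",[(s,100,0,484,288),(b,90,120,210,210)])
E
```

```text
[0.59493685 0.09171854 0.25254574]
260.1273067494696 131.96088464953192
61 [95, 97, 96, 85, 59, 61, 61, 59, 61, 61, 61, 61, 72, 172, 203, 202, 205, 206, 207, 123, 95, 96, 96, 96, 96, 97, 97, 97, 98, 98, 98, 97, 96, 97, 98, 95, 65, 58, 60, 59, 60, 59, 59, 58, 60, 59, 53, 56, 92, 93, 94, 93, 93, 93, 96, 95, 94]
131 [92, 92, 89, 61, 55, 56, 57, 55, 57, 55, 90, 194, 203, 204, 203, 204, 181, 120, 121, 167, 142, 92, 93, 93, 92, 92, 92, 91, 91, 92, 92, 92, 92, 92, 92, 94, 81, 56, 57, 56, 55, 57, 79, 91, 84, 83, 95, 94, 97, 97, 96, 92, 92, 92, 90, 62, 53]
143 [91, 92, 91, 61, 56, 55, 57, 55, 55, 54, 88, 197, 203, 203, 203, 205, 180, 118, 127, 194, 129, 91, 92, 92, 93, 93, 90, 92, 93, 92, 91, 92, 91, 80, 54, 56, 56, 56, 53, 53, 54, 54, 61, 88, 91, 92, 91, 91, 92, 91, 90, 92, 91, 92, 90, 60, 54]
[202, 203, 203, 203, 204, 203, 203, 203, 202, 197, 164, 203, 193, 179, 204, 204, 204, 204, 202, 204, 203, 204, 198, 89, 91, 91, 92, 91, 91, 91]
```

View pics/v9.png

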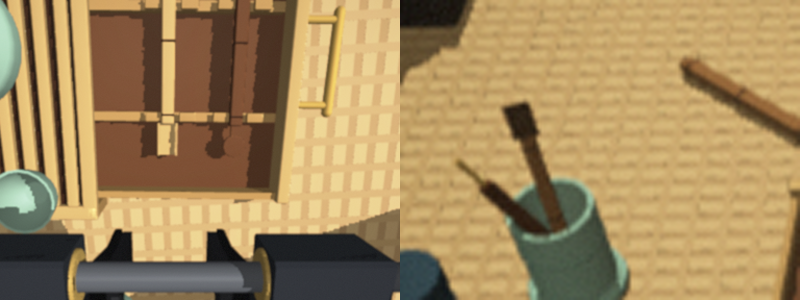

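Needle and paddle both stand in the holder. Scoop head centre at px (260,131), as predicted. Gripping it.

Emit:
servo_tool:
  steps:
    - [0.02,-0.39,0,0,-0.1]
    - [0,0,-0.4,0,-0.1]
    - [0,0,-0.45,0,-0.1]
    - [0,0,-0.45,0,-0.1]
    - [0,0,-0.45,0,-0.1]

```text
t: 36.15
ee_pos: [0.5971, 0.0525, 0.0761]
eef_rot: [0.001, -0.689, 0.725, -0.001]
contact_force: [-0.5, -0.5, -0.8]
finger_gap: 0.0392
grasp_force: 0.0
```

Emit:
servo_tool:
  steps:
    - [0,0,-0.3,0,-0.1]
    - [0,0,-0.2,0,-0.1]
    - [0,0,-0.07,0,-0.1]
    - [0,0,0,0,-1]
    - [0,0,0,0,-1]

```text
t: 36.65
ee_pos: [0.5978, 0.0537, 0.0209]
eef_rot: [0.001, -0.689, 0.725, -0.001]
contact_force: [-0.3, 0.8, 0.5]
finger_gap: 0.0299
grasp_force: 0.0
```

Emit:
servo_tool:
  steps:
    - [0,0,0,0,-1]
    - [0,0,0,0,-1]
    - [0,0,0,0,-1]
    - [0,0,0,0,-1]
    - [0,0,0.05,0,-1]

```text
t: 37.15
ee_pos: [0.5965, 0.0539, 0.0245]
eef_rot: [0.0, -0.689, 0.724, 0.0]
contact_force: [-0.3, -1.1, -0.1]
finger_gap: 0.0219
grasp_force: 29.9
```

Emit:
servo_tool:
  steps:
    - [0,0,0.4,0,-1]
    - [0,0,0.45,0,-1]
    - [0,0,0.45,0,-1]
    - [0,0,0.45,0,-1]
    - [0,0,0.45,0,-1]

```text
t: 37.65
ee_pos: [0.5961, 0.0538, 0.2463]
eef_rot: [0.0, -0.689, 0.724, 0.0]
contact_force: [1.6, 0.7, -1.1]
finger_gap: 0.0221
grasp_force: 29.9
```

Emit:
servo_tool:
  steps:
    - [0,0,0.45,0,-1]
    - [0,0,0.4,0,-1]
    - [0,0,0,0,-0.505]
    - [0,0,0,0,-0.5]
    - [0,0,0,0,-0.5]

```text
t: 38.15
ee_pos: [0.5958, 0.0538, 0.3278]
eef_rot: [-0.001, -0.689, 0.724, 0.001]
contact_force: [0.1, -0.3, -0.3]
finger_gap: 0.0218
grasp_force: 16.2
```

Emit:
servo_tool:
  steps:
    - [0,0,0,0,-0.497]
    - [0,0,0,0,-0.497]
    - [0,0,0,0,-0.495]
    - [0,0,0,0,-0.495]
    - [0,0,0,0,-0.495]

```text
t: 38.65
ee_pos: [0.5965, 0.0539, 0.3292]
eef_rot: [-0.0, -0.689, 0.724, 0.0]
contact_force: [-0.3, -0.4, -1.0]
finger_gap: 0.0215
grasp_force: 0.8
```

```bash
python3 - <<'E'
from h import *
o=ctrl.get_obs();print(o["ee_pos"],o["finger_gap"],o["grasp_force"])
print([x[1:] for x in tailscore(266.5,.180,up=.014,names=("scene",))])
E
```

```text
[0.59652483 0.05386311 0.32918718] 0.021535087499412436 0.7864101238214971
[(0, 411), (6, 418), (12, 418), (18, 428), (24, 430), (30, 446), (36, 457), (42, 459), (48, 462), (54, 445), (60, 450), (66, 452), (72, 440), (78, 425), (84, 450), (90, 431)]
```

Force fell to 0.8 N, so I clamp at once and look.

Emit:
servo_tool:
  steps:
    - [0,0,0,0,-0.6]
    - [0,0,0,0,-1]
    - [0,0,0,0,-1]
    - [0,0,0,0,-1]
    - [0,0,0,0,-1]

```text
t: 39.2
ee_pos: [0.5965, 0.0538, 0.3294]
eef_rot: [0.0, -0.689, 0.724, 0.0]
contact_force: [0.0, -0.2, 0.1]
finger_gap: 0.0217
grasp_force: 30.0
```

```bash
python3 - <<'E'
from h import *
o=ctrl.get_obs();print(o["ee_pos"],o["finger_gap"],o["grasp_force"]); b=snap("scene");s=snap("wrist")
u,v=proj(b,o["ee_pos"]).astype(int);print(u,v)
look("v10.png",[(s,60,0,444,288),(b,u-90,max(0,v-40),u+90,max(0,v-40)+135)])
E
```

```text
[0.59652867 0.05380823 0.32940591] 0.021705801522035162 29.999863092089072
274 139
```

View pics/v10.png

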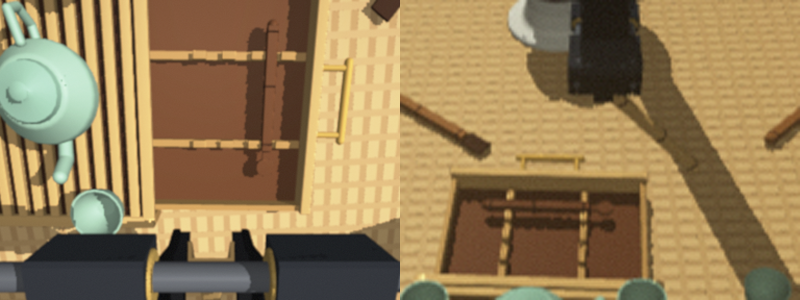

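The scoop is still held, having swung past vertical: its tail is now on the +y side, scene px about (315,172).

```bash
python3 - <<'E'
from h import *
b=snap("scene")
for az in(86.5,80,95): print(tilt(b,(315.4,171.9),az,.182,up=.010))
print([(round(x[1]),x[2]) for x in tailscore(86.5,.182,up=.010,names=("scene",))])
import pickle
f=b["frame"].astype(int); p=np.array(ctrl.get_obs()["ee_pos"])+[0,0,.01]
# pixel colours along 45..60deg line
for t in (40,45,50,55,60):
    k=np.radians(t);d=np.array([np.cos(k)*np.cos(1.51),np.cos(k)*np.sin(1.51),-np.sin(k)])
    print(t,[tuple(int(q) for q in f[int(round(v)),int(round(u))]) for u,v in (proj(b,p+d*r) for r in np.linspace(.04,.19,8))])
E
```

```text
(np.float64(48.00000000000001), np.float64(2.3239775058281418), array([0.60396174, 0.17535257, 0.20415632]))
(np.float64(47.0), np.float64(5.530133894895842), array([0.618081  , 0.17603593, 0.2063023 ]))
(np.float64(49.0), np.float64(2.0181059796251524), array([0.58612051, 0.17274633, 0.20205153]))
[(0, 377), (6, 375), (12, 358), (18, 342), (24, 327), (30, 305), (36, 262), (42, 241), (48, 228), (54, 349), (60, 440), (66, 460), (72, 435), (78, 434), (84, 432), (90, 424)]
40 [(82, 65, 37), (153, 121, 73), (96, 77, 45), (99, 79, 47), (106, 85, 54), (110, 90, 56), (103, 83, 50), (97, 78, 48)]
45 [(76, 59, 34), (104, 81, 47), (125, 99, 57), (101, 78, 46), (95, 77, 43), (109, 88, 50), (86, 68, 41), (110, 91, 56)]
50 [(77, 61, 35), (99, 79, 45), (100, 79, 45), (103, 80, 47), (104, 81, 47), (101, 81, 47), (103, 84, 49), (99, 76, 45)]
55 [(75, 61, 36), (122, 98, 59), (128, 102, 61), (186, 152, 95), (187, 151, 96), (193, 159, 100), (203, 171, 112), (174, 145, 92)]
60 [(111, 85, 52), (182, 147, 90), (182, 148, 90), (190, 155, 96), (190, 156, 99), (190, 157, 99), (180, 147, 92), (192, 159, 101)]
```

Emit:
servo_tool:
  steps:
    - [0,0,0,0,-0.5]
    - [0,0,0,0,-0.497]
    - [0,0,0,0,-0.495]
    - [0,0,0,0,-0.493]
    - [0,0,0,0,-0.493]

```text
t: 39.9
ee_pos: [0.5966, 0.0538, 0.3295]
eef_rot: [0.0, -0.689, 0.724, -0.0]
contact_force: [0.6, -0.6, 0.3]
finger_gap: 0.022
grasp_force: 0.0
```

Emit:
servo_tool:
  steps:
    - [0,0,0,0,-0.491]
    - [0,0,0,0,-0.491]
    - [0,0,0,0,-0.49]
    - [0,0,0,0,-0.49]
    - [0,0,0,0,-0.49]

```text
t: 40.4
ee_pos: [0.5965, 0.0538, 0.3294]
eef_rot: [0.0, -0.689, 0.724, -0.0]
contact_force: [-0.2, -0.8, -0.6]
finger_gap: 0.022
grasp_force: 0.0
```

```bash
cat >> h.py <<'E'
def line(az,L=.182,up=.01,name="scene"):
    "per tilt (deg; >90 = past vertical): std of colour along the tool line, and contrast with 8 mm beside it"
    p=np.array(ctrl.get_obs()["ee_pos"])+[0,0,up]; a=np.radians(az); s=snap(name); f=cv2.cvtColor(s["frame"],cv2.COLOR_RGB2GRAY).astype(float)
    g=lambda q:f[int(round(q[1])),int(round(q[0]))]; out=[]
    for t in range(30,151,4):
        k=np.radians(t); d=np.array([np.cos(k)*np.cos(a),np.cos(k)*np.sin(a),-np.sin(k)])
        P=[proj(s,p+d*r) for r in np.linspace(.05,L-.005,16)]; w=P[-1]-P[0]; w=np.array([-w[1],w[0]])/np.linalg.norm(w)*5
        c=np.array([g(q) for q in P]); n=np.array([(g(q+w)+g(q-w))/2 for q in P])
        out.append((t,int(c.mean()),int(c.std()),int(np.mean(c-n))))
    return out
E
python3 - <<'E'
from h import *
o=ctrl.get_obs();print(o["finger_gap"],o["grasp_force"]);print(line(86.5));print(line(86.5,name="top"))
E
```

```text
0.022037867849713115 0.0
[(30, 107, 33, -5), (34, 103, 31, -6), (38, 100, 32, -5), (42, 107, 33, 0), (46, 114, 37, -1), (50, 130, 38, 0), (54, 158, 20, 18), (58, 162, 6, 8), (62, 166, 7, 3), (66, 164, 6, 6), (70, 157, 24, 0), (74, 152, 28, -5), (78, 153, 26, 0), (82, 153, 33, 3), (86, 151, 31, -1), (90, 149, 30, -3), (94, 154, 33, 4), (98, 155, 29, 4), (102, 146, 29, -7), (106, 151, 30, 0), (110, 154, 27, 0), (114, 154, 27, 0), (118, 160, 16, 4), (122, 163, 15, 4), (126, 162, 12, -1), (130, 166, 9, 4), (134, 170, 8, 6), (138, 167, 8, 4), (142, 164, 20, 1), (146, 156, 30, -3), (150, 164, 15, 10)]
[(30, 113, 19, -6), (34, 105, 22, -14), (38, 99, 19, -20), (42, 96, 22, -22), (46, 96, 25, -20), (50, 89, 22, -22), (54, 81, 18, -23), (58, 79, 19, -17), (62, 74, 19, -13), (66, 70, 21, -3), (70, 64, 20, 0), (74, 54, 9, -1), (78, 48, 1, -3), (82, 46, 3, -1), (86, 46, 2, 0), (90, 46, 2, 1), (94, 46, 2, -1), (98, 46, 4, -1), (102, 56, 14, 6), (106, 51, 6, -3), (110, 52, 7, -8), (114, 56, 8, -11), (118, 59, 7, -9), (122, 60, 7, -3), (126, 62, 5, 0), (130, 63, 5, 0), (134, 63, 4, -1), (138, 67, 10, 0), (142, 68, 9, 0), (146, 68, 9, 0), (150, 68, 9, 0)]
```

The scoop slipped out: force is 0. The picture budget is spent, so I go back to the earlier pose and difference the stored frames numerically.

Emit:
servo_tool:
  steps:
    - [-0.02,0.38,0,0,-0.1]
    - [0,0,-0.4,0,-0.1]
    - [0,0,-0.37,0,-0.1]
    - [0,0,0,0,-0.1]
    - [0,0,0,0,-0.1]

```text
t: 41.0
ee_pos: [0.5951, 0.0915, 0.2531]
eef_rot: [-0.0, -0.689, 0.724, -0.001]
contact_force: [0.1, 0.6, -0.2]
finger_gap: 0.0386
grasp_force: 0.0
```

```bash
python3 - <<'E'
from h import *
import pickle
s0,b0=pickle.load(open("v9.pkl","rb")); s=snap("wrist");b=snap("scene");a=snap("top");o=ctrl.get_obs();print(o["ee_pos"])
pickle.dump((s,a,b),open("v11.pkl","wb"))
for n,x,y in(("wrist",s0,s),("scene",b0,b)):
    d=y["frame"].astype(int)-x["frame"].astype(int); m=(np.abs(d).sum(2)>60).astype(np.uint8)
    m=cv2.morphologyEx(m,cv2.MORPH_OPEN,np.ones((2,2),np.uint8))
    k,l,st,ce=cv2.connectedComponentsWithStats(m)
    for i in range(1,k):
        if st[i,4]>25: print(n,st[i].tolist(),"new",y["frame"][l==i].mean(0).astype(int).tolist(),"old",x["frame"][l==i].mean(0).astype(int).tolist(),cv2.minAreaRect(np.argwhere(l==i)[:,::-1].astype(np.float32)))
E
```

```text
[0.59593564 0.09194371 0.2551633 ]
wrist [209, 0, 93, 217, 4169] new [154, 117, 77] old [148, 114, 74] ((267.01495361328125, 103.7579345703125), (220.12022399902344, 90.0930404663086), 82.99320220947266)
wrist [290, 0, 19, 3, 57] new [158, 118, 75] old [196, 153, 95] ((299.0, 1.0), (2.0, 18.0), 90.0)
wrist [309, 0, 20, 42, 179] new [125, 90, 58] old [111, 81, 51] ((318.5, 20.5), (41.0, 19.0), 90.0)
wrist [344, 0, 16, 14, 74] new [161, 126, 77] old [117, 92, 56] ((351.8121032714844, 6.471099853515625), (16.194091796875, 11.024147033691406), 8.746161460876465)
wrist [358, 0, 6, 12, 39] new [117, 90, 57] old [161, 126, 77] ((360.5, 5.5), (11.0, 5.0), 90.0)
wrist [357, 0, 31, 197, 794] new [215, 178, 113] old [170, 139, 89] ((373.7692565917969, 97.84615325927734), (11.411194801330566, 197.4633026123047), 7.125016689300537)
wrist [395, 7, 33, 108, 937] new [186, 153, 80] old [182, 150, 85] ((406.4306640625, 59.13158416748047), (31.426097869873047, 108.37358856201172), 6.745580196380615)
wrist [187, 10, 45, 3, 122] new [122, 95, 58] old [86, 66, 41] ((209.0, 11.0), (2.0, 44.0), 90.0)
wrist
[... 7197 characters left out ...]
9, 55] old [124, 97, 58] ((239.5, 213.5), (13.0, 41.0), 90.0)
scene [269, 206, 29, 10, 151] new [150, 120, 71] old [126, 94, 55] ((283.0, 210.5), (9.0, 28.0), 90.0)
scene [299, 207, 12, 5, 44] new [147, 118, 72] old [193, 160, 101] ((304.5538635253906, 209.43080139160156), (3.7210419178009033, 11.411194801330566), 82.87498474121094)
scene [221, 215, 9, 5, 41] new [114, 78, 48] old [74, 53, 31] ((225.0, 217.0), (4.0, 8.0), 90.0)
scene [281, 219, 12, 5, 52] new [65, 45, 27] old [103, 67, 41] ((286.5, 221.0), (4.0, 11.0), 90.0)
scene [300, 225, 15, 9, 85] new [132, 108, 67] old [197, 163, 104] ((306.93243408203125, 228.90542602539062), (14.960308074951172, 7.069156646728516), 9.462322235107422)
```

```bash
python3 - <<'E'
from h import *
import pickle
s,a,b=pickle.load(open("v11.pkl","rb"))
g=cv2.cvtColor(s["frame"],cv2.COLOR_RGB2GRAY).astype(int)
print("wrist u200..312/4")
for v in range(0,228,7): print(v,"".join("%3d"%(x//10) for x in g[v,200:316:4]))
g=cv2.cvtColor(b["frame"],cv2.COLOR_RGB2GRAY).astype(int)
print("scene u215..320/3")
for v in range(198,236,2): print(v,"".join("%3d"%(x//10) for x in g[v,215:322:3]))
E
```

```text
wrist u200..312/4
0  15 15 15 14 14 14 14 13 12 12 17 17 17 17 11 11 11 10 12 17 18 17 15 10 10 10  6 12 15
7  17 17 17 17 17 17 17 17 12 10 16 17 17 17 17 17 17 10 12 17 17 17 17 17 17 17 10 14 17
14   5  5  5  5  5  5  6  5  6  6  6  6  5  6  6  6  6  6  6  6  6  6  6  6  6  6  6  6  6
21   9  9  9  9  9  9  9  9  9  9  9  9  9  9  9  9  9  9  9  9  9  9  9  9  9  9  5  6  6
28   9  9  9  9  9  9  9  9  9  9  9  9  9  9  9  9  9  9  9  9  9  9  9  9  9  9  5  6  5
35   9  9  9  9  9  9  9  9  9  9  9  9  9  9  9  9  9  9  9  9  9  9  9  9  9  9  6  5  5
42   9  9  9  9  9  9  9  9  9  9  9  9  9  9  9  9  9  9  9  9  9  9  9  9  9  8  5  5  5
49   9  9  9  9  9  9  9  9  9  9  9  9  9  9  9  9  9  9  9  9  9  9  9  9  9  9  5  5  5
56   9  9  9  9  9  9  9  9  9  9  9  9  9  9  9  9  9  9  9  9  9  9  9  9  9  7  6  5  6
63   9  9  9  9  9  9  9  9  9  9  9  9 10 21 20 20 21 21  9  9  9  9  9  9  9  9  5  6  6
70   9  9  9  9  9  9  9  9  9  9  5  6  8 21 21 21 21 20  9  9  9  9  9  9  9  7  6  5  5
77   9  9  9  9  9  9  9  9  9  8  5  6  8 21 21 21 21 20  9  9  9  9  9  9  9  6  
[... 3401 characters left out ...]
6 16 16 16 15 16 16 16
224  17 17 17 17 17 17 17 17 17 16 16 16 15 15 14 14 14 15 13 13 13 11 11 11  9  9 14  8 14 12 14 15 16 15 15 15
226  15 14 14 14 15 15 16 16 16 17 17 17 17 17 16 16 17 17 16 16 17 16 17 17 12  9  9  9 13 16  9  9 12 17 17 17
228  14 14 13 13 12 12 11 11 15 15 13 12  9  9 10 11 11 12 13 13 13 14 14 12  8  9  9  9  8 16  9  8  8 16 16 17
230  17 17 17 17 17 17 17 17 17 16 16 16 15 17 17 16 15 16 14 14 13 13 14  8  9  9  9  9  8  8  8  8  8 14 15 15
232   7  7  8  9 11 16 17 17 16 16 16 15 15 14 14 14 14 14 15 16 16 16 17  8  9  9  9  9  8  7 17 15 13 17 17 17
234  13 12 12  9 15 17 16 17 16 15 15 15 16 12 11  6  6  6  7 14 13  6 10  8  9  9  9  9  8  7 17 17 17 16 17 17
```

The scoop lies across the drawer, clear of the others. Head (wrist px u 250–269, v 63–95) points to −y, handle (u 255–266) runs over the +y side wall.

```bash
python3 - <<'E'
from h import *
import pickle
s,a,b=pickle.load(open("v11.pkl","rb"))
for z in(.030,.036): print(z,[plane(s,*c,z).round(4) for c in((259.5,79),(261,105),(261,200))])
print(tri(s,(259.5,63),b,(247.5,209.5)))
E
```

```text
0.03 [array([ 0.5944, -0.0082,  0.03  ]), array([0.5942, 0.0208, 0.03  ]), array([0.6001, 0.1374, 0.03  ])]
0.036 [array([ 0.5944, -0.0078,  0.036 ]), array([0.5942, 0.0207, 0.036 ]), array([0.6   , 0.1356, 0.036 ])]
(array([ 0.59341273, -0.0262111 ,  0.03307634]), np.float64(0.0022649666762008637))
```

Emit:
servo_tool:
  steps:
    - [-0.01,-0.4,0,0,-0.1]
    - [0,-0.4,0,0,-0.1]
    - [0,-0.2,-0.2,0,-0.1]
    - [0,0,-0.45,0,-0.1]
    - [0,0,-0.45,0,-0.1]

```text
t: 41.65
ee_pos: [0.5956, -0.009, 0.1445]
eef_rot: [0.003, -0.689, 0.725, -0.002]
contact_force: [0.7, 0.5, -0.7]
finger_gap: 0.0391
grasp_force: 0.0
```

Emit:
servo_tool:
  steps:
    - [0,0,-0.45,0,-0.1]
    - [0,0,-0.4,0,-0.1]
    - [0,0,-0.3,0,-0.1]
    - [0,0,-0.08,0,-0.1]
    - [0,0,0,0,-0.1]

```text
t: 42.15
ee_pos: [0.5943, -0.0082, 0.0197]
eef_rot: [0.0, -0.689, 0.724, -0.0]
contact_force: [-0.6, 0.1, 0.7]
finger_gap: 0.039
grasp_force: 0.0
```

Emit:
servo_tool:
  steps:
    - [0,0,0,0,-1]
    - [0,0,0,0,-1]
    - [0,0,0,0,-1]
    - [0,0,0,0,-1]
    - [0,0,0,0,-1]

```text
t: 42.65
ee_pos: [0.5943, -0.0081, 0.0207]
eef_rot: [0.001, -0.689, 0.724, -0.001]
contact_force: [0.2, 0.0, 4.6]
finger_gap: 0.0218
grasp_force: 29.9
```

Emit:
servo_tool:
  steps:
    - [0,0,0.2,0,-1]
    - [0,0,0.4,0,-1]
    - [0,0,0.45,0,-1]
    - [0,0,0.45,0,-1]
    - [0,0,0.45,0,-1]

```text
t: 43.15
ee_pos: [0.593, -0.0083, 0.216]
eef_rot: [-0.0, -0.689, 0.724, 0.0]
contact_force: [0.8, -0.0, -1.2]
finger_gap: 0.0215
grasp_force: 29.9
```

Emit:
servo_tool:
  steps:
    - [0,0,0.3,0,-1]
    - [0,0,0,0,-0.52]
    - [0,0,0,0,-0.52]
    - [0,0,0,0,-0.515]
    - [0,0,0,0,-0.515]

```text
t: 43.65
ee_pos: [0.5927, -0.0083, 0.2425]
eef_rot: [-0.002, -0.689, 0.724, 0.001]
contact_force: [0.2, -0.6, -0.9]
finger_gap: 0.0217
grasp_force: 24.9
```

Emit:
servo_tool:
  steps:
    - [0,0,0,0,-0.512]
    - [0,0,0,0,-0.512]
    - [0,0,0,0,-0.51]
    - [0,0,0,0,-0.51]
    - [0,0,0,0,-0.51]

```text
t: 44.15
ee_pos: [0.5935, -0.0082, 0.2444]
eef_rot: [-0.0, -0.689, 0.724, 0.0]
contact_force: [-0.4, -0.3, -0.2]
finger_gap: 0.0217
grasp_force: 18.8
```

```bash
cat >> h.py <<'E'
def pale(az,L=.18,up=.012):
    "scores of the tool line in scene; prints tilt, mean gray, std, contrast for the 5 smoothest"
    r=line(az,L,up); return sorted(r,key=lambda q:q[2])[:6]
E
python3 - <<'E'
from h import *
o=ctrl.get_obs();print(o["ee_pos"],o["finger_gap"],o["grasp_force"]);print(pale(86.5))
b=snap("scene"); f=cv2.cvtColor(b["frame"],cv2.COLOR_RGB2GRAY).astype(int); u,v=proj(b,o["ee_pos"]).astype(int); print(u,v)
for r in range(v-6,v+64,4): print(r,"".join("%3d"%(x//10) for x in f[r,u-60:u+72:4]))
E
```

```text
[ 0.59352941 -0.0082078   0.24439687] 0.021729037407906267 18.792787492275238
[(30, 163, 9, 12), (34, 153, 27, 6), (38, 148, 32, 12), (150, 158, 33, 22), (42, 130, 36, 4), (62, 90, 37, -3)]
251 162
156  17 14  6  7 11 13 18 17 18 17 18  5  5  4  3  3  3  3  3 15 11 16 17 17  5  8  9  8  9  9  7  8 15
160  17 17 17 10  6  8  5 12 18 17 18  3  3  3  3  3  3  3  3  9  8  8  8  8  8  9 12 14  8  8  8  9  8
164  17 16 17 16 16  8  5  5  5 17 16  7  3  3  3  3  3  2  3 17 17 16 17 16 17 17 17 17  8  9  8  9  9
168  16 16 17 16 16 16  9  5  8 17 16 16 16 16 17 13 12 15 14 16 16 16 16 16 17 17 16 17 13  9  9  9  9
172  16 17 17 17 16 17 17 17 17 17 16 16 15 14 15 14 13 13 16 15 15 16 15 15 15 15 16 15 16  7  8  8  8
176  18 18 17 18 15 15 16 16 17 17 17 17 17 17 17 17 17 17 16 17 17 17 16 17 17 16 14 16 15 12  7  8  8
180  17 17 16 17 13  8  8  8  8  8  8  8  8  8  8  8  8  8  7  8  8  8  7  8  8  8 12 17 17 17  8  8  8
184  14 15 16 15 15  5  5  5  5  5  6  7  6  7  6  7  7  7  6  7  7  7  8  8  8  8 15 17 17 16 17  8  9
188  17 17 17 17 14  4  4  4  6  5  6  6  4  4  4  4  4  3  4 14  4  4
[... 269 characters left out ...]
8  6  4 14  4  4  4  4  4  4  4  4 10  4  4  3  7  7  7  9 16 16 16 16 17 16
204  18 17 18 15  5  8  8  8  8  8 15  7  8  7  7  7  7  7  7 11  7  7  7  7  7  7  9 16 15 16 15 15 16
208  17 17 17 15  4  8  8  8  8  7  8  8  8  8  7  7  7  7  7  6  7  7  7  7  7  7 10 15 17 17 17 17 16
212  16 16 16 11  5  8  8  8  8  8 14  7  8  7  7  7  7  7  7  8  7  7  6  7  7  7 10 16 16 16 16 16 16
216  18 17 18  7  8  8  8  8  8  8  6  7  7  7  7  7  7  7  7  6  7  7  7  7  7  7 10 16 16 16 16 15 15
220  16 16 15  5  7  8  7  7  8  8  9  8  7  8  7  7  7  7  8  7  7  7  7  7  7  7 11 16 17 17 16 17 17
224  17 18 17 17 17 17 17 17 17 17 17 17 17 15 16 15 14 14 13 13 13 13 11 11  9 11 12 17 15 15 16 15 15
```

Emit:
servo_tool:
  steps:
    - [0,0,0,0,-0.507]
    - [0,0,0,0,-0.507]
    - [0,0,0,0,-0.505]
    - [0,0,0,0,-0.505]
    - [0,0,0,0,-0.505]

```text
t: 44.75
ee_pos: [0.5935, -0.0082, 0.2444]
eef_rot: [0.0, -0.689, 0.724, -0.0]
contact_force: [-1.0, 1.2, -0.9]
finger_gap: 0.0219
grasp_force: 13.0
```

```bash
cat >> h.py <<'E'
def tip(az,up=.012,thr=30):
    "compare scene with stored background v11 along tilts: mean abs diff of the line"
    import pickle; b0=pickle.load(open("v11.pkl","rb"))[2]["frame"].astype(int); b=snap("scene"); f=b["frame"].astype(int)
    D=np.abs(f-b0).sum(2); p=np.array(ctrl.get_obs()["ee_pos"])+[0,0,up]; a=np.radians(az); o=[]
    for t in range(0,181,6):
        k=np.radians(t); d=np.array([np.cos(k)*np.cos(a),np.cos(k)*np.sin(a),-np.sin(k)])
        q=[proj(b,p+d*r).round().astype(int) for r in np.linspace(.06,.175,14)]
        g=[f[v,u].mean() for u,v in q]; o.append((t,int(np.mean([D[v,u]>thr for u,v in q])*100),int(np.mean(g)),int(np.std(g))))
    return o
E
python3 - <<'E'
from h import *
o=ctrl.get_obs();print(o["finger_gap"],o["grasp_force"]);print(tip(86.5))
E
```

```text
0.021862564494549472 13.03532525897026
[(0, 78, 86, 20), (6, 78, 121, 34), (12, 57, 133, 32), (18, 14, 143, 24), (24, 0, 153, 6), (30, 0, 153, 7), (36, 0, 141, 29), (42, 0, 118, 36), (48, 0, 89, 43), (54, 0, 84, 42), (60, 0, 83, 36), (66, 0, 80, 39), (72, 0, 78, 39), (78, 0, 77, 37), (84, 7, 71, 37), (90, 0, 69, 36), (96, 0, 69, 38), (102, 7, 71, 38), (108, 0, 74, 35), (114, 0, 92, 38), (120, 7, 84, 33), (126, 0, 86, 38), (132, 0, 89, 43), (138, 0, 102, 46), (144, 0, 132, 36), (150, 0, 153, 16), (156, 0, 146, 31), (162, 0, 137, 41), (168, 0, 130, 46), (174, 0, 129, 45), (180, 0, 122, 40)]
```

Emit:
servo_tool:
  steps:
    - [0,0,0,0,-0.504]
    - [0,0,0,0,-0.504]
    - [0,0,0,0,-0.503]
    - [0,0,0,0,-0.503]
    - [0,0,0,0,-0.503]

```text
t: 45.3
ee_pos: [0.5936, -0.0082, 0.2444]
eef_rot: [0.0, -0.689, 0.724, -0.0]
contact_force: [0.8, 0.0, 0.0]
finger_gap: 0.0223
grasp_force: 10.9
```

Emit:
servo_tool:
  steps:
    - [0,0,0,0,-0.502]
    - [0,0,0,0,-0.502]
    - [0,0,0,0,-0.502]
    - [0,0,0,0,-0.502]
    - [0,0,0,0,-0.502]

```text
t: 45.8
ee_pos: [0.5935, -0.0082, 0.2444]
eef_rot: [-0.0, -0.689, 0.724, -0.0]
contact_force: [0.2, 0.2, -0.4]
finger_gap: 0.0221
grasp_force: 9.8
```

```bash
python3 - <<'E'
from h import *
o=ctrl.get_obs();print(o["finger_gap"],o["grasp_force"]);print([x for x in tip(86.5) if x[1]>20])
E
```

```text
0.022112905846047425 9.802837818861008
[(0, 78, 86, 20), (6, 78, 122, 34), (12, 57, 133, 31)]
```

Emit:
servo_tool:
  steps:
    - [0,0,0,0,-0.501]
    - [0,0,0,0,-0.501]
    - [0,0,0,0,-0.5]
    - [0,0,0,0,-0.5]
    - [0,0,0,0,-0.5]

```text
t: 46.35
ee_pos: [0.5935, -0.0082, 0.2444]
eef_rot: [0.0, -0.689, 0.724, -0.0]
contact_force: [0.1, -0.5, -0.5]
finger_gap: 0.0219
grasp_force: 7.8
```

Emit:
servo_tool:
  steps:
    - [0,0,0,0,-0.499]
    - [0,0,0,0,-0.499]
    - [0,0,0,0,-0.499]
    - [0,0,0,0,-0.499]
    - [0,0,0,0,-0.499]

```text
t: 46.85
ee_pos: [0.5935, -0.0082, 0.2444]
eef_rot: [0.0, -0.689, 0.724, -0.0]
contact_force: [-0.1, -0.0, -0.3]
finger_gap: 0.022
grasp_force: 5.5
```

```bash
python3 - <<'E'
from h import *
o=ctrl.get_obs();print(o["finger_gap"],o["grasp_force"]);print([x for x in tip(86.5) if x[1]>20])
E
```

```text
0.021974585147912774 5.541062951087952
[(0, 85, 77, 7), (6, 78, 113, 35), (12, 57, 131, 33)]
```

Emit:
servo_tool:
  steps:
    - [0,0,0,0,-0.498]
    - [0,0,0,0,-0.498]
    - [0,0,0,0,-0.498]
    - [0,0,0,0,-0.498]
    - [0,0,0,0,-0.498]

```text
t: 47.4
ee_pos: [0.5935, -0.0082, 0.2444]
eef_rot: [0.0, -0.689, 0.724, -0.0]
contact_force: [-0.8, 0.6, -0.4]
finger_gap: 0.0214
grasp_force: 4.3
```

```bash
python3 - <<'E'
from h import *
o=ctrl.get_obs();print(o["finger_gap"],o["grasp_force"]);print([x for x in tip(86.5) if x[1]>20])
E
```

```text
0.021447486829415285 4.342216774821281
[(0, 85, 77, 7), (6, 78, 113, 35), (12, 57, 132, 32)]
```

Emit:
servo_tool:
  steps:
    - [0,0,0,0,-0.497]
    - [0,0,0,0,-0.497]
    - [0,0,0,0,-0.497]
    - [0,0,0,0,-0.497]
    - [0,0,0,0,-0.497]

```text
t: 47.95
ee_pos: [0.5935, -0.0082, 0.2444]
eef_rot: [-0.0, -0.689, 0.724, 0.0]
contact_force: [-0.2, -0.7, -0.4]
finger_gap: 0.0223
grasp_force: 3.2
```

```bash
python3 - <<'E'
from h import *
o=ctrl.get_obs();print(o["finger_gap"],o["grasp_force"]);print([x for x in tip(86.5) if x[1]>20])
E
```

```text
0.022328251159387504 3.2093809116486227
[(0, 71, 127, 39), (6, 71, 128, 35), (12, 50, 133, 32), (54, 21, 79, 32), (60, 50, 76, 4), (66, 21, 64, 12)]
```

Swung to about 60°. One kick towards +y, clamping while moving.

Emit:
servo_tool:
  steps:
    - [0,0.45,0.15,0,-0.497]
    - [0,0.45,0.15,0,-0.497]
    - [0,0.3,0.2,0,-1]
    - [0,0,0.4,0,-1]
    - [0,0,0.15,0,-1]

```text
t: 48.5
ee_pos: [0.5947, 0.1131, 0.3536]
eef_rot: [0.003, -0.69, 0.724, -0.002]
contact_force: [0.9, 0.1, -0.0]
finger_gap: 0.0215
grasp_force: 30.0
```

```bash
python3 - <<'E'
from h import *
o=ctrl.get_obs();print(o["ee_pos"],o["finger_gap"],o["grasp_force"]);print([x for x in tip(86.5) if x[1]>20])
E
```

```text
[0.59470671 0.11309243 0.35355249] 0.0215461605858552 29.99995962716639
[(72, 35, 77, 3), (78, 92, 76, 5), (84, 64, 128, 36), (90, 64, 142, 23), (96, 71, 150, 17), (102, 71, 153, 7), (108, 71, 154, 5), (114, 71, 154, 9), (120, 50, 154, 8), (126, 35, 155, 7), (132, 28, 143, 25), (138, 21, 126, 35)]
```

Emit:
servo_tool:
  steps:
    - [-0.06,-0.3,0,0,-1]
    - [-0.06,-0.45,0,0,-1]
    - [-0.06,-0.45,0,0,-1]
    - [-0.06,-0.45,0,0,-1]
    - [-0.06,-0.45,0,0,-1]

```text
t: 49.05
ee_pos: [0.5627, -0.0998, 0.3487]
eef_rot: [-0.0, -0.689, 0.724, 0.0]
contact_force: [0.9, -0.1, -0.1]
finger_gap: 0.0218
grasp_force: 30.0
```

Emit:
servo_tool:
  steps:
    - [-0.06,-0.45,0,0,-1]
    - [-0.06,-0.45,0,0,-1]
    - [-0.06,-0.45,0,0,-1]
    - [-0.06,-0.45,0,0,-1]
    - [-0.06,-0.45,0,0,-1]

```text
t: 49.55
ee_pos: [0.5327, -0.325, 0.3487]
eef_rot: [-0.0, -0.689, 0.725, 0.0]
contact_force: [0.6, 0.2, -0.0]
finger_gap: 0.0219
grasp_force: 30.0
```

Emit:
servo_tool:
  steps:
    - [-0.06,-0.45,0,0,-1]
    - [-0.06,-0.3,0,0,-1]
    - [0,0,0,0,-1]
    - [0,0,0,0,-1]
    - [0,0,0,0,-1]

```text
t: 50.05
ee_pos: [0.5216, -0.3975, 0.3491]
eef_rot: [0.0, -0.69, 0.724, 0.0]
contact_force: [0.1, 0.4, 0.2]
finger_gap: 0.0214
grasp_force: 30.0
```

```bash
cat >> h.py <<'E'
def holder(s,c=(.534,-.383)):
    "fit of celadon rim: compares predicted rim outline bbox with mask bbox"
    t=np.linspace(0,6.28,60); P=np.array([proj(s,(c[0]+.0415*np.cos(k),c[1]+.0415*np.sin(k),.115)) for k in t])
    return P.min(0).round(),P.max(0).round()
E
python3 - <<'E'
from h import *
o=ctrl.get_obs();s=snap("wrist");b=snap("scene");print(o["ee_pos"],o["finger_gap"]);print("pred",holder(s),holder(b))
print([r for r in rim(s) if r[0][4]>400]);print([r for r in rim(b) if r[0][0]<200 and r[0][4]>60])
p=np.array(o["ee_pos"])+[0,0,.012];f=cv2.cvtColor(b["frame"],cv2.COLOR_RGB2GRAY)
for t in range(64,92,3):
    k=np.radians(t);d=np.array([np.cos(k)*.061,np.cos(k)*.998,-np.sin(k)]);print(t,[int(f[int(round(v)),int(round(u))]) for u,v in (proj(b,p+d*r) for r in np.linspace(.05,.19,12))])
E
```

```text
[ 0.52160187 -0.39747896  0.34912271] 0.021415811559667212
pred (array([222., 141.]), array([286., 205.])) (array([121., 172.]), array([148., 191.]))
[([239, 128, 46, 31, 972], [261.2, 143.8]), ([220, 138, 62, 65, 1696], [247.2, 181.0]), ([139, 198, 40, 27, 911], [158.8, 212.2])]
[([4, 64, 20, 23, 237], [13.1, 74.5])]
64 [145, 175, 165, 170, 161, 171, 175, 154, 174, 168, 167, 182]
67 [145, 147, 174, 167, 156, 167, 177, 164, 172, 176, 167, 178]
70 [67, 98, 145, 88, 95, 163, 171, 170, 161, 182, 169, 162]
73 [64, 70, 66, 67, 66, 76, 72, 70, 71, 68, 148, 167]
76 [75, 66, 76, 72, 72, 66, 83, 77, 79, 83, 60, 134]
79 [75, 81, 77, 78, 82, 64, 79, 79, 83, 89, 91, 145]
82 [78, 78, 79, 82, 85, 114, 111, 33, 34, 111, 174, 165]
85 [74, 80, 111, 146, 162, 156, 104, 33, 37, 37, 54, 55]
88 [78, 137, 148, 161, 172, 155, 133, 38, 29, 30, 61, 59]
91 [89, 150, 165, 167, 151, 155, 158, 158, 166, 161, 179, 168]
```

Emit:
servo_tool:
  steps:
    - [0.02,-0.02,-0.25,0,-1]
    - [0,0,-0.25,0,-1]
    - [0,0,-0.25,0,-1]
    - [0,0,-0.25,0,-1]
    - [0,0,-0.2,0,-1]

```text
t: 50.65
ee_pos: [0.5247, -0.4001, 0.2302]
eef_rot: [0.0, -0.69, 0.724, -0.002]
contact_force: [1.3, -2.1, 0.9]
finger_gap: 0.0214
grasp_force: 30.0
```

Emit:
servo_tool:
  steps:
    - [0,0,-0.15,0,-1]
    - [0,0,-0.15,0,-1]
    - [0,0,-0.12,0,-1]
    - [0,0,0,0,-1]
    - [0,0,0,0,-1]

```text
t: 51.15
ee_pos: [0.5239, -0.3999, 0.1876]
eef_rot: [-0.0, -0.69, 0.724, -0.0]
contact_force: [0.8, -0.5, -1.0]
finger_gap: 0.0217
grasp_force: 30.0
```

Emit:
servo_tool:
  steps:
    - [0,0,0,0,-0.45]
    - [0,0,0,0,-0.4]
    - [0,0,0,0,-0.35]
    - [0,0,0,0,-0.3]
    - [0,0,0,0,-0.3]

```text
t: 51.65
ee_pos: [0.5235, -0.4001, 0.1876]
eef_rot: [0.0, -0.689, 0.724, -0.0]
contact_force: [-1.1, -0.4, 0.4]
finger_gap: 0.0297
grasp_force: 0.0
```

Emit:
servo_tool:
  steps:
    - [0,0,0.2,0,-0.3]
    - [0,0,0.4,0,-0.3]
    - [0,0,0.45,0,-0.3]
    - [0,0,0.45,0,-0.3]
    - [0,0,0.15,0,-0.3]

```text
t: 52.15
ee_pos: [0.5244, -0.4014, 0.3591]
eef_rot: [0.001, -0.689, 0.724, -0.005]
contact_force: [0.4, -1.3, -0.3]
finger_gap: 0.0306
grasp_force: 0.0
```

```bash
python3 - <<'E'
from h import *
o=ctrl.get_obs();print(o["ee_pos"],o["finger_gap"],o["contact_force"])
b=snap("scene");f=cv2.cvtColor(b["frame"],cv2.COLOR_RGB2GRAY).astype(int)
for r in range(146,196,3): print(r,"".join("%3d"%(x//10) for x in f[r,96:170:2]))
E
```

```text
[ 0.52436946 -0.40136152  0.3591175 ] 0.030641688305984786 [ 0.35432206 -1.2603411  -0.34079956]
146  15 15 16 16 16 15 16 16 15 16 16 16 16 16 15 15 16 16 16 16 15 15 16 15 15 15 15 16 15 15 16 16 15 16 15 16 16
149  15 16 17 17 16 16 17 17 16 16 17 17 17 16 17 17 17 16 16 18 18 17 16 17 16 17 16 17 17 16 17 15 17 17 17 16 16
152  15 15 15 15 16 15 15 15 15 16 15 13 10  4 12 16 16 16 16 16 16 16 16 17 17 17 16 17 16 17 16 17 17 17 17 17 18
155  16 16 15 16 16 16 16 16 14 16 12  2  3  3  3 15 16 16 15 15 16 16 15 16 15 16 16 16 15 16 16 15 15 15 16 16 16
158  16 16 16 16 17 17 17 16 17 17 17  9 10  7  3  7 16 17 17 18 16 16 17 18 17 16 17 17 17 17 15 17 17 17 17 17 17
161  14 15 15 15 15 15 15 16 15 15 14 13  7  6  7  6 13 16 16 16 16 16 16 16 16 16 17 17 17 16 17 17 17 16 16 17 17
164  17 16 16 17 17 16 15 17 17 17 16 11  7  6  7  6 13 16 16 16 16 16 15 15 16 16 16 16 16 16 16 16 16 17 16 15 16
167  15 16 16 16 16 15  9 10 17 17 16 17 15  8  6  7  7 17 17 16 17 17 18 17 16 17 17 18 17 17 18 18 18 16 17 18 17
170  16 15 14 15 15 15 15 13  9 14 15 15 15 13 10  6  5  6 14 16 15 15 15 1
[... 268 characters left out ...]
7 17
179  16 17 17 15 17 16 16 17 16 16 17 12  3  3  6  8  7  5  8  8  6  7  8  8  7 15 16 16 16 15 15 16 16 16 16 15 16
182  16 16 15 14 16 16 17 16 16 17 16 17 16  8  3  2  5  7  5  7  7  6  7  8  8 16  8 16 18 18 18 17 17 17 17 17 17
185  15 15 15 16 16 16 15 16 16 16 15 16 15 14  5  3  3  4  4  4  6  7  6  6 13 10  6 13 15 15 15 16 15 16 15 16 16
188  17 16 16 17 17 17 16 17 17 17 17 16 17 12  7  6  4  3  3  3  5  5 10 14  8  7  6  7 17 18 17 16 18 18 18 17 16
191  16 16 15 15 15 14 16 15 15 15 15 15 14 15  9 12 14  7  7 11 13 10  8  7  7  7  6  6 13 15 16 15 16 16 16 16 15
194  14 15 17 17 17 16 17 17 17 17 16 17 17 17 14  7  7  8  8  8  8  8  8  7  7  7  7  6  7 17 16 17 17 17 17 16 16
```

```bash
python3 - <<'E'
from h import *
import pickle
b0=pickle.load(open("v9.pkl","rb"))[1]["frame"].astype(int);b=snap("scene")["frame"].astype(int)
g=lambda f,r:"".join("%3d"%(x//10) for x in f[r,104:160:2].mean(1))
for r in range(150,196,4): print(r,g(b0,r)," | ",g(b,r))
print([b[r,u].tolist() for r,u in((161,120),(161,124),(164,120),(164,124),(167,124),(173,128))])
d=(np.abs(b-b0).sum(2)>60)[:,:200].astype(np.uint8);k,l,st,ce=cv2.connectedComponentsWithStats(d);print([x.tolist() for x in st[1:] if x[4]>30])
E
```

```text
150  15 15 15 15 15 15 16 16 16 15 14 12 13 15 15 15 16 16 14 16 14 15 15 15 15 14 15 14  |   14 15 15 15 15 15 15 15 15 14 15 15 15 15 14 15 15 15 14 15 14 15 15 15 15 14 15 14
154  16 16 16 15 15 17 16 16 15  3  3  3  3 14 16 15 16 15 16 16 16 16 15 16 16 16 16 16  |   15 15 16 15 15 16 12  3  2  2  4 15 15 15 15 15 16 15 15 16 16 15 15 15 15 15 15 15
158  16 16 16 15 16 16 16 15 16 14  3  3  3  4 16 17 16 15 17 17 17 16 17 17 16 16 15 16  |   16 16 16 14 16 16 16  8  9  6  3  6 15 16 16 16 15 14 16 16 16 15 16 16 16 15 14 16
162  15 15 15 16 16 15 15 15 16 17 13  6  5  5 16 16 15 17 17 17 16 15 17 17 17 16 16 17  |   15 15 14 15 15 15 14  8  6  6  6  6 13 16 16 16 15 16 16 16 15 15 16 16 16 15 16 16
166  14 14 15 15 15 14 15 15 15 15 15 15  5  4  9 15 16 16 16 16 15 16 16 16 15 15 16 16  |   14 14  7 12 14 14 14 14 10  6  6  6  7 15 15 15 15 15 15 15 15 16 16 16 15 15 16 16
170  15 15  9  9 13 15 14 14 14 14 15 14 12  5  5 14 15 15 15 15 15 15 15 15 15 15 15 15  |   14 14 14 12  8 13 14 14 14 13  9  6  5  6 13 15 14 14 14 15 15 14 14 14 15 15 15 15
174  15 15 15 16 12  8  8 13 16 
[... 592 characters left out ...]
|   13 13 14 14 14 14 14 14 14  9  5  3  3  3  3  4  4  6  5  8 14  6  6  9 15 15 15 15
190  16 15 15 15 16 16 15 15 15 15  8  8 11  7  7  7 12 12 10  7  7  7  6  6 13 14 15 14  |   15 14 14 15 15 15 15 14 15 15  8 14 11  4  3  6 11 11 10  7  7  6  6  6 13 13 15 14
194  16 15 16 16 17 16 15 16 16 17 16  7  7  7  8  8  8  7  8  7  7  7  6  6  6 16 15 16  |   16 14 16 16 16 16 14 16 16 16 13  7  7  7  7  7  7  7  7  7  7  7  6  5  6 16 15 16
[[85, 67, 39], [85, 69, 41], [92, 72, 41], [85, 67, 38], [85, 68, 39], [96, 78, 43]]
[[34, 0, 123, 35, 2743], [50, 26, 69, 90, 3314], [116, 150, 20, 39, 285], [107, 165, 20, 20, 123], [126, 238, 11, 14, 50], [137, 239, 8, 12, 44], [124, 279, 46, 90, 2922]]
```

The scoop (shaded pale bamboo, 85,68,40) now stands beside the paddle in the holder, with the needle still there. Last tool: the spoon.

Emit:
servo_tool:
  steps:
    - [0,0.45,0,0,0]
    - [0,0.45,0,0,0]
    - [0,0.45,0,0,0]
    - [0,0.45,0,0,0]
    - [0,0.45,0,0,0]

```text
t: 52.75
ee_pos: [0.5225, -0.1733, 0.3504]
eef_rot: [-0.001, -0.689, 0.725, 0.001]
contact_force: [0.3, 0.1, 0.1]
finger_gap: 0.0432
grasp_force: 0.0
```

Emit:
servo_tool:
  steps:
    - [0,0.45,0,0,0]
    - [0,0.45,0,0,0]
    - [0,0.45,0,0,0]
    - [-0.03,0.45,-0.3,0,0]
    - [-0.03,0.45,-0.3,0,0]

```text
t: 53.25
ee_pos: [0.517, 0.0446, 0.2953]
eef_rot: [-0.0, -0.689, 0.724, 0.0]
contact_force: [1.3, -0.7, 0.2]
finger_gap: 0.0435
grasp_force: 0.0
```

Emit:
servo_tool:
  steps:
    - [0,0.45,-0.3,0,0]
    - [0,0.05,-0.15,0,0]
    - [0,0,0,0,0]
    - [0,0,0,0,0]
    - [0,0,0,0,0]

```text
t: 53.75
ee_pos: [0.5184, 0.0888, 0.2551]
eef_rot: [0.001, -0.689, 0.725, -0.0]
contact_force: [-0.2, -0.0, 0.6]
finger_gap: 0.0438
grasp_force: 0.0
```

```bash
python3 - <<'E'
from h import *
import pickle
s=snap("wrist");b=snap("scene");o=ctrl.get_obs();print(o["ee_pos"],o["finger_gap"]);pickle.dump((s,s,b),open("v11.pkl","wb"))
g=cv2.cvtColor(s["frame"],cv2.COLOR_RGB2GRAY).astype(int);u,v=proj(s,(.5174,.0514,.034)).astype(int);print(u,v)
for r in range(v-80,v+36,4): print(r,"".join("%4d"%x for x in g[r,u-36:u+38:3]))
E
```

```text
[0.51845936 0.08874573 0.25531572] 0.04363087025958634
262 133
53   90  91  92  90  57  58  59  58  57  53  87  90  91  84  93  93  92  93  72  59  59  57  56  57  58
57   91  91  91  91  56  58  59  57  58  55  88  88  92  86  92  92  93  93  63  59  57  58  57  56  56
61   91  92  91  81  56  58  57  58  57  54  88  90  91  90  93  92  93  90  57  57  58  57  56  57  56
65   91  92  92  80  57  58  58  57  59  53  88  90  91  88  92  93  93  92  58  58  57  57  56  57  57
69   92  91  91  89  59  58  56  57  59  55  89  89  90  89  93  91  91  88  60  58  56  57  57  57  58
73   91  91  91  90  56  55  56  56  57  55  89  90  90  88  91  91  93  92  62  59  56  57  55  58  57
77   90  91  90  89  55  57  56  58  57  57  88  90  90  87  92  92  91  90  55  57  57  58  56  57  57
81   90  90  91  79  57  57  57  58  57  56  88  89  89  89  91  92  92  89  55  56  54  55  55  57  56
85   91  91  90  79  56  54  57  58  57  55  89  88  90  91  91  90  92  80  56  55  56  54  57  56  58
89   90  90  91  90  56  54  55  56  57  55  89  90  91  90  90  91  91  89  58  56  57  58  56  57  
[... 1295 characters left out ...]
52  72  89  88  86  88  90  86  88  87  78  52  52  54  54  53  53  53
145   88  87  87  61  51  52  52  52  85  88  87  88  88  88  89  87  88  66  51  52  54  52  52  53  55
149   87  87  89  74  50  54  53  51  76  87  86  87  86  87  87  87  89  58  53  52  52  53  52  49  56
153   87  87  86  78  54  52  51  52  53  76  86  87  85  85  85  86  86  66  51  51  53  52  52  51  58
157   86  87  86  86  86  86  61  56  83  85  86  86  86  86  87  86  87  74  52  51  52  50  52  50  60
161   86  88  87  85  86  87  86  86  87  87  86  87  86  87  87  87  87  57  52  52  51  51  52  53  59
165   87  87  86  85  87  86  86  86  87  86  86  87  87  86  86  86  87  51  51  52  52  52  49  52  62
```

```bash
python3 - <<'E'
from h import *
import pickle
s=pickle.load(open("v11.pkl","rb"))[0]; f=s["frame"].astype(float); q=(100*f[:,:,1]/f[:,:,0])
for r in range(101,172,4): print(r,"".join("%4d"%x for x in q[r,238:290:2]))
E
```

```text
101   67  67  67  66  70  66  70  66  65  63  63  64  64  62  65  65  64  65  64  65  65  65  65  66  68  66
105   67  66  64  64  64  66  67  67  64  63  64  63  64  63  64  64  65  65  64  65  64  66  65  66  67  65
109   66  66  66  66  67  67  68  66  65  63  63  63  64  63  63  64  64  63  65  64  65  67  66  68  67  67
113   73  71  71  73  71  70  68  68  64  64  63  64  64  63  67  67  66  65  65  65  67  68  69  68  68  68
117   77  77  77  78  77  77  78  79  66  64  65  64  63  65  77  78  77  77  78  77  77  78  77  78  78  77
121   78  77  77  77  77  77  77  77  65  62  64  64  63  65  77  78  77  77  77  77  77  77  78  77  77  78
125   66  66  66  64  66  66  66  67  64  63  64  62  64  63  66  64  64  65  66  65  66  66  66  65  68  66
129   65  66  66  65  67  66  65  64  64  64  64  64  63  63  64  63  64  64  64  65  65  64  65  65  65  66
133   63  64  64  66  66  64  67  64  63  63  64  64  63  64  63  62  64  63  63  63  65  65  64  64  64  66
137   63  64  65  66  63  65  64  64  63  64  63  63  63  63  64  63  63  63  62  63  64  65  62  65  65  64
141   64  
[... 161 characters left out ...]
62  65  64  64  63  63  65  65  66  67  67  66
149   66  64  66  67  66  64  63  63  62  62  63  63  63  63  63  64  64  64  64  64  66  67  65  66  64  64
153   64  65  64  64  66  66  67  63  64  63  63  63  63  63  62  63  63  62  63  63  64  64  65  66  65  66
157   63  62  63  63  61  64  63  63  63  63  63  63  62  63  64  64  63  63  63  63  65  64  64  65  64  64
161   63  63  62  63  62  61  63  62  63  63  63  63  62  64  63  63  64  62  63  64  65  64  63  63  63  62
165   63  63  63  62  63  63  63  63  63  62  62  63  62  63  62  63  63  63  64  62  65  64  64  67  64  63
169   63  63  62  62  63  62  64  63  63  62  63  63  63  63  63  63  63  63  63  63  65  64  65  65  62  64
```

```bash
python3 - <<'E'
from h import *
import pickle
s=pickle.load(open("v11.pkl","rb"))[0]
print([plane(s,*c,.034).round(4) for c in((260,145),(260,158),(260,119),(260,60))],ctrl.get_obs()["ee_pos"])
E
```

```text
[array([0.5213, 0.0649, 0.034 ]), array([0.5221, 0.0807, 0.034 ]), array([0.5197, 0.0342, 0.034 ]), array([ 0.5162, -0.0307,  0.034 ])] [0.51845936 0.08874573 0.25531572]
```

Spoon disc centre at about (260,144) px, i.e. (0.521, 0.063). Gripping it.

Emit:
servo_tool:
  steps:
    - [0.025,-0.26,0,0,0]
    - [0,0,-0.4,0,0]
    - [0,0,-0.45,0,0]
    - [0,0,-0.45,0,0]
    - [0,0,-0.45,0,0]

```text
t: 54.35
ee_pos: [0.5213, 0.0629, 0.079]
eef_rot: [0.002, -0.689, 0.725, -0.001]
contact_force: [0.2, -0.0, -1.7]
finger_gap: 0.0438
grasp_force: 0.0
```

Emit:
servo_tool:
  steps:
    - [0,0,-0.35,0,0]
    - [0,0,-0.2,0,0]
    - [0,0,-0.06,0,0]
    - [0,0,0,0,-1]
    - [0,0,0,0,-1]

```text
t: 54.85
ee_pos: [0.5218, 0.0637, 0.0197]
eef_rot: [0.001, -0.689, 0.724, -0.001]
contact_force: [-0.5, -1.3, 0.1]
finger_gap: 0.0341
grasp_force: 0.0
```

Emit:
servo_tool:
  steps:
    - [0,0,0,0,-1]
    - [0,0,0,0,-1]
    - [0,0,0,0,-1]
    - [0,0,0,0,-1]
    - [0,0,0,0,-1]

```text
t: 55.35
ee_pos: [0.5214, 0.0639, 0.0192]
eef_rot: [0.001, -0.69, 0.724, -0.001]
contact_force: [-0.0, 1.3, 5.8]
finger_gap: 0.0214
grasp_force: 30.0
```

Emit:
servo_tool:
  steps:
    - [0,0,0.2,0,-1]
    - [0,0,0.4,0,-1]
    - [0,0,0.45,0,-1]
    - [0,0,0.45,0,-1]
    - [0,0,0.45,0,-1]

```text
t: 55.85
ee_pos: [0.5195, 0.0632, 0.2145]
eef_rot: [-0.001, -0.689, 0.724, 0.0]
contact_force: [0.9, 0.4, 0.4]
finger_gap: 0.0212
grasp_force: 30.0
```

Emit:
servo_tool:
  steps:
    - [0,0,0.4,0,-1]
    - [0,0,0,0,-0.54]
    - [0,0,0,0,-0.54]
    - [0,0,0,0,-0.53]
    - [0,0,0,0,-0.53]

```text
t: 56.35
ee_pos: [0.5196, 0.0632, 0.2513]
eef_rot: [-0.002, -0.689, 0.724, 0.001]
contact_force: [0.6, 0.1, -0.4]
finger_gap: 0.0212
grasp_force: 30.0
```

Emit:
servo_tool:
  steps:
    - [0,0,0,0,-0.525]
    - [0,0,0,0,-0.525]
    - [0,0,0,0,-0.52]
    - [0,0,0,0,-0.52]
    - [0,0,0,0,-0.52]

```text
t: 56.85
ee_pos: [0.5205, 0.0635, 0.2533]
eef_rot: [-0.0, -0.689, 0.724, 0.0]
contact_force: [-0.3, 0.1, -0.3]
finger_gap: 0.0214
grasp_force: 24.2
```

```bash
python3 - <<'E'
from h import *
o=ctrl.get_obs();print(o["ee_pos"],o["finger_gap"],o["grasp_force"]);print([x for x in tip(266.5) if x[1]>20])
E
```

```text
[0.52048896 0.06346806 0.2532622 ] 0.021394058428026025 24.177688658237457
[(0, 100, 60, 8), (6, 85, 99, 45), (132, 21, 117, 34), (174, 21, 124, 35)]
```

Emit:
servo_tool:
  steps:
    - [0,0,0,0,-0.517]
    - [0,0,0,0,-0.517]
    - [0,0,0,0,-0.514]
    - [0,0,0,0,-0.514]
    - [0,0,0,0,-0.514]

```text
t: 57.4
ee_pos: [0.5205, 0.0635, 0.2533]
eef_rot: [0.0, -0.689, 0.724, -0.0]
contact_force: [0.4, 0.1, 0.4]
finger_gap: 0.0221
grasp_force: 18.5
```

Emit:
servo_tool:
  steps:
    - [0,0,0,0,-0.512]
    - [0,0,0,0,-0.512]
    - [0,0,0,0,-0.51]
    - [0,0,0,0,-0.51]
    - [0,0,0,0,-0.51]

```text
t: 57.9
ee_pos: [0.5205, 0.0635, 0.2533]
eef_rot: [-0.0, -0.689, 0.724, 0.0]
contact_force: [-0.3, 0.5, -0.1]
finger_gap: 0.0218
grasp_force: 14.7
```

```bash
python3 - <<'E'
from h import *
o=ctrl.get_obs();print(o["ee_pos"],o["finger_gap"],o["grasp_force"]);print([x for x in tip(266.5) if x[1]>20])
E
```

```text
[0.52049152 0.0634821  0.2532858 ] 0.02177615401183989 14.73741129040718
[(0, 100, 59, 8), (6, 85, 99, 45), (132, 21, 117, 33), (174, 21, 125, 35)]
```

Emit:
servo_tool:
  steps:
    - [0,0,0,0,-0.508]
    - [0,0,0,0,-0.508]
    - [0,0,0,0,-0.506]
    - [0,0,0,0,-0.506]
    - [0,0,0,0,-0.506]

```text
t: 58.45
ee_pos: [0.5205, 0.0635, 0.2533]
eef_rot: [-0.0, -0.689, 0.724, -0.0]
contact_force: [0.3, 0.2, 0.0]
finger_gap: 0.0218
grasp_force: 11.0
```

Emit:
servo_tool:
  steps:
    - [0,0,0,0,-0.505]
    - [0,0,0,0,-0.505]
    - [0,0,0,0,-0.504]
    - [0,0,0,0,-0.504]
    - [0,0,0,0,-0.504]

```text
t: 58.95
ee_pos: [0.5205, 0.0635, 0.2533]
eef_rot: [0.0, -0.689, 0.724, 0.0]
contact_force: [-0.5, 0.6, -0.5]
finger_gap: 0.0221
grasp_force: 9.1
```

```bash
python3 - <<'E'
from h import *
o=ctrl.get_obs();print(o["ee_pos"],o["finger_gap"],o["grasp_force"]);print([x for x in tip(266.5) if x[1]>20])
E
```

```text
[0.52050332 0.06348945 0.25329718] 0.022124674613261883 9.079124182462692
[(0, 100, 59, 8), (6, 85, 99, 44), (132, 21, 117, 34), (174, 21, 125, 35)]
```

Emit:
servo_tool:
  steps:
    - [0,0,0,0,-0.502]
    - [0,0,0,0,-0.502]
    - [0,0,0,0,-0.501]
    - [0,0,0,0,-0.501]
    - [0,0,0,0,-0.501]

```text
t: 59.5
ee_pos: [0.5205, 0.0635, 0.2533]
eef_rot: [-0.0, -0.689, 0.724, -0.0]
contact_force: [0.0, 0.2, -0.2]
finger_gap: 0.0218
grasp_force: 6.3
```

Emit:
servo_tool:
  steps:
    - [0,0,0,0,-0.5]
    - [0,0,0,0,-0.5]
    - [0,0,0,0,-0.5]
    - [0,0,0,0,-0.5]
    - [0,0,0,0,-0.5]

```text
t: 60.0
ee_pos: [0.5205, 0.0635, 0.2533]
eef_rot: [-0.0, -0.689, 0.724, 0.0]
contact_force: [-0.4, 0.0, -0.8]
finger_gap: 0.022
grasp_force: 5.3
```

```bash
python3 - <<'E'
from h import *
o=ctrl.get_obs();print(o["ee_pos"],o["finger_gap"],o["grasp_force"]);print([x for x in tip(266.5) if x[1]>20])
E
```

```text
[0.52048886 0.06349032 0.25328553] 0.02203102078225202 5.2985829859972
[(0, 100, 62, 6), (6, 85, 89, 42), (132, 21, 116, 34), (174, 21, 125, 35)]
```

Emit:
servo_tool:
  steps:
    - [0,0,0,0,-0.499]
    - [0,0,0,0,-0.499]
    - [0,0,0,0,-0.499]
    - [0,0,0,0,-0.498]
    - [0,0,0,0,-0.498]

```text
t: 60.55
ee_pos: [0.5205, 0.0635, 0.2533]
eef_rot: [0.0, -0.689, 0.724, 0.0]
contact_force: [0.2, 0.0, 0.7]
finger_gap: 0.022
grasp_force: 3.5
```

Emit:
servo_tool:
  steps:
    - [0,0,0,0,-0.498]
    - [0,0,0,0,-0.498]
    - [0,0,0,0,-0.498]
    - [0,0,0,0,-0.498]
    - [0,0,0,0,-0.498]

```text
t: 61.05
ee_pos: [0.5205, 0.0635, 0.2533]
eef_rot: [0.0, -0.689, 0.724, -0.0]
contact_force: [0.5, 0.9, -0.4]
finger_gap: 0.0219
grasp_force: 3.8
```

```bash
python3 - <<'E'
from h import *
o=ctrl.get_obs();print(o["ee_pos"],o["finger_gap"],o["grasp_force"]);print([x for x in tip(266.5) if x[1]>20])
E
```

```text
[0.52051148 0.06349716 0.25332338] 0.021916999296953146 3.7675556412432343
[(36, 78, 106, 37), (42, 100, 41, 2), (48, 28, 128, 43), (174, 21, 125, 34)]
```

Emit:
servo_tool:
  steps:
    - [0,0,0.4,0,-0.498]
    - [0,-0.45,0.15,0,-0.498]
    - [0,-0.47,0.1,0,-0.498]
    - [0,-0.3,0.2,0,-1]
    - [0,0,0.15,0,-1]

```text
t: 61.6
ee_pos: [0.5203, -0.0616, 0.3545]
eef_rot: [-0.0, -0.688, 0.726, -0.001]
contact_force: [-0.5, -0.3, -0.5]
finger_gap: 0.0218
grasp_force: 30.0
```

```bash
python3 - <<'E'
from h import *
o=ctrl.get_obs();print(o["ee_pos"],o["finger_gap"],o["grasp_force"]);print([x for x in tip(266.5) if x[1]>20])
E
```

```text
[ 0.52027587 -0.06156049  0.35449112] 0.021791297272807438 29.99971903860569
[(48, 92, 83, 25), (54, 100, 57, 23), (144, 35, 84, 20), (150, 42, 82, 9), (156, 42, 84, 13), (162, 50, 86, 13), (168, 50, 89, 14), (174, 57, 91, 13), (180, 57, 120, 21)]
```

Emit:
servo_tool:
  steps:
    - [0,0,0,0,-0.51]
    - [0,0,0,0,-0.5]
    - [0,0,0,0,-0.498]
    - [0,0,0,0,-0.4975]
    - [0,0,0,0,-0.4975]

```text
t: 62.15
ee_pos: [0.5204, -0.0581, 0.3527]
eef_rot: [-0.0, -0.69, 0.724, 0.0]
contact_force: [0.2, -0.4, -0.4]
finger_gap: 0.0217
grasp_force: 3.4
```

Emit:
servo_tool:
  steps:
    - [0,-0.48,0,0,-0.4975]
    - [0,-0.48,0,0,-0.4975]
    - [0,-0.3,0,0,-1]
    - [0,0,0,0,-1]
    - [0,0,0,0,-1]

```text
t: 62.65
ee_pos: [0.5204, -0.1848, 0.3528]
eef_rot: [-0.0, -0.689, 0.725, 0.0]
contact_force: [-0.0, -0.1, -0.0]
finger_gap: 0.0217
grasp_force: 30.0
```

```bash
python3 - <<'E'
from h import *
o=ctrl.get_obs();print(o["ee_pos"],o["finger_gap"],o["grasp_force"]);print([x for x in tip(266.5) if x[1]>20])
E
```

```text
[ 0.5203784  -0.18483986  0.35281917] 0.02171602238399864 30.000035064294934
[(54, 50, 123, 46), (60, 100, 44, 2)]
```

Emit:
servo_tool:
  steps:
    - [0,0,0,0,-0.51]
    - [0,0,0,0,-0.5]
    - [0,0,0,0,-0.498]
    - [0,0,0,0,-0.497]
    - [0,0,0,0,-0.497]

```text
t: 63.2
ee_pos: [0.5205, -0.1842, 0.3534]
eef_rot: [0.0, -0.69, 0.724, -0.0]
contact_force: [0.7, -0.0, -0.9]
finger_gap: 0.0218
grasp_force: 2.9
```

Emit:
servo_tool:
  steps:
    - [0,-0.48,0,0,-0.497]
    - [0,-0.45,0,0,-0.497]
    - [0,-0.2,0,0,-1]
    - [0,0,0,0,-1]
    - [0,0,0,0,-1]

```text
t: 63.7
ee_pos: [0.5204, -0.2977, 0.3529]
eef_rot: [-0.0, -0.689, 0.725, 0.0]
contact_force: [0.0, 0.1, -0.4]
finger_gap: 0.0217
grasp_force: 30.0
```

```bash
python3 - <<'E'
from h import *
o=ctrl.get_obs();s=snap("wrist");print(o["ee_pos"],o["finger_gap"],o["grasp_force"]);print([x for x in tip(266.5) if x[1]>40])
print(holder(s));print([r for r in rim(s) if r[0][4]>300])
E
```

```text
[ 0.52037842 -0.29769738  0.3529033 ] 0.021683615137762718 29.99993970617652
[(72, 100, 41, 2), (78, 42, 129, 38)]
(array([214.,  56.]), array([282., 128.]))
[([212, 61, 43, 66, 1192], [228.4, 98.0]), ([262, 75, 18, 42, 572], [270.3, 96.7]), ([129, 134, 42, 40, 1330], [149.6, 153.1]), ([68, 282, 24, 41, 472], [80.3, 307.9])]
```

Emit:
servo_tool:
  steps:
    - [0,0,0,0,-0.51]
    - [0,0,0,0,-0.5]
    - [0,0,0,0,-0.498]
    - [0,0,0,0,-0.497]
    - [0,0,0,0,-0.497]

```text
t: 64.3
ee_pos: [0.5205, -0.2973, 0.3534]
eef_rot: [0.0, -0.689, 0.724, -0.0]
contact_force: [-0.5, -0.5, 0.9]
finger_gap: 0.0222
grasp_force: 2.9
```

Emit:
servo_tool:
  steps:
    - [0,-0.48,0,0,-0.497]
    - [0,-0.45,0,0,-0.497]
    - [0,-0.2,0,0,-1]
    - [0,0,0,0,-1]
    - [0,0.3,0,0,-1]

```text
t: 64.8
ee_pos: [0.5202, -0.3825, 0.3514]
eef_rot: [-0.001, -0.688, 0.726, 0.001]
contact_force: [0.1, 0.0, -1.1]
finger_gap: 0.0214
grasp_force: 30.0
```

Emit:
servo_tool:
  steps:
    - [0,0.25,0,0,-1]
    - [0,0,0,0,-1]
    - [0,0,0,0,-1]
    - [0,0,0,0,-1]
    - [0,0,0,0,-1]

```text
t: 65.3
ee_pos: [0.5205, -0.3559, 0.3531]
eef_rot: [-0.0, -0.689, 0.725, 0.0]
contact_force: [-0.2, -0.4, -0.1]
finger_gap: 0.0218
grasp_force: 30.0
```

```bash
python3 - <<'E'
from h import *
o=ctrl.get_obs();b=snap("scene");print(o["ee_pos"],o["finger_gap"],o["grasp_force"]);print([x for x in tip(266.5) if x[1]>40])
f=cv2.cvtColor(b["frame"],cv2.COLOR_RGB2GRAY).astype(int)
print(proj(b,o["ee_pos"]),proj(b,(.535,-.385,.115)))
for r in range(146,196,3): print(r,"".join("%3d"%(x//10) for x in f[r,100:166:2]))
E
```

```text
[ 0.52047749 -0.35585341  0.35311318] 0.02179871267874023 29.999872287735343
[(90, 71, 94, 42), (96, 100, 39, 1)]
[121.78070051 117.5914432 ] [133.83466047 181.36099085]
146  16 15 16 16 16 16 16 16 16 16 16 16 15 15 16 16  9  3  4  5 16 15 16 16 15 16 16 16 16 16 15 16 16
149  17 17 16 17 17 17 16 16 17 17 17 16 17 17 17 17 17  7  4  4  8 17 17 17 16 17 18 17 17 16 17 17 17
152  15 15 16 15 15 16 16 16 16 13  8 12 16 16 16 16 17 16  5  4  4 15 17 17 16 17 17 18 17 17 18 17 17
155  15 16 16 16 16 16 14 14  3  2  2  3 15 16 16 16 15 15 13  4  4  5 16 16 16 16 16 16 16 16 16 16 16
158  16 17 17 17 17 16 17 18 10 10  8  3  4 17 16 17 18 18 17  9  4  4  8 16 18 18 17 17 16 18 18 17 17
161  16 15 15 15 16 16 16 16 15  9  6  7  4 13 15 16 16 16 16 16  5  4  4 16 17 17 17 16 17 17 17 17 16
164  17 17 17 17 15 17 17 17 11  8  6  7  6  9 16 16 17 16 16 17 15 11 13 16 17 16 16 16 16 16 16 16 16
167  17 17 17 16  9 11 17 17 16 15  8  7  6 10 15 18 18 16 17 18 18 17 16 18 18 18 17 17 18 18 18 17 18
170  14 15 16 16 15 13  9 14 15 15 15 10  7  6  5 12 16 16 15 15 16 16 16 16 16 16 16 16 16 17 16 17 16
173  17 17 16 17 17 17 17  9  5  8 17 17 14  8  8  6 10 17 17 17 17 17 17 17 17 17 16 17 17 17 16 16 17
176  15 16 16 15 16 16 16 15  5  2  3 13 17 14  7  8  7  7  8  8  8  8 14 17 17 16 17 17 17 17 17 17 18
179  17 16 17 16 16 17 16 16 17 13  3  3  6  9  5  6  8  7  7  8  8  8  7 15 16 17 16 15 16 17 17 16 16
182  16 14 16 17 17 16 16 17 17 17 16  8  3  3  6  5  6  8  8  7  8  8  8 16  8 17 18 18 18 17 17 18 18
185  16 16 16 16 15 16 16 16 16 16 15 14  5  3  3  4  5  5  7  8  6  7 13 10  6 13 15 15 15 16 15 16 16
188  17 18 17 18 16 17 18 18 17 16 18 12  7  6  4  3  3  3  5  6 10 14  8  7  6  7 17 18 17 17 18 18 18
191  15 15 15 15 16 15 15 15 16 16 15 15  9 13  9  7 11 11 14 10  8  7  7  7  7  6 13 16 16 16 16 16 16
194  18 18 17 16 17 17 17 17 16 17 18 18 14  7  8  8  7  8  8  8  8  7  7  7  7  6  7 17 16 17 18 17 17
```

Now about 95°, nearly vertical, with the tail 16 mm towards +y. Inserting into the free +y half of the mouth.

Emit:
servo_tool:
  steps:
    - [0.08,-0.15,0.1,0,-1]
    - [0.075,-0.14,0,0,-1]
    - [0,0,0,0,-1]
    - [0,0,-0.3,0,-1]
    - [0,0,-0.25,0,-1]

```text
t: 65.9
ee_pos: [0.5357, -0.3844, 0.3073]
eef_rot: [0.0, -0.689, 0.725, 0.0]
contact_force: [-0.3, -0.2, -0.8]
finger_gap: 0.0214
grasp_force: 30.0
```

Emit:
servo_tool:
  steps:
    - [0,0,-0.2,0,-1]
    - [0,0,-0.2,0,-1]
    - [0,0,-0.2,0,-1]
    - [0,0,-0.2,0,-1]
    - [0,0,-0.2,0,-1]

```text
t: 66.4
ee_pos: [0.5369, -0.3852, 0.2098]
eef_rot: [0.0, -0.69, 0.724, -0.002]
contact_force: [0.1, -1.5, 18.2]
finger_gap: 0.0215
grasp_force: 30.0
```

Emit:
servo_tool:
  steps:
    - [0,0,-0.1,0,-1]
    - [0,0,-0.08,0,-1]
    - [0,0,0,0,-1]
    - [0,0,0,0,-1]
    - [0,0,0,0,-1]

```text
t: 66.9
ee_pos: [0.5367, -0.3846, 0.191]
eef_rot: [0.001, -0.689, 0.724, -0.001]
contact_force: [2.0, 0.5, 2.9]
finger_gap: 0.0214
grasp_force: 30.0
```

Emit:
servo_tool:
  steps:
    - [0,0,0,0,-0.45]
    - [0,0,0,0,-0.4]
    - [0,0,0,0,-0.35]
    - [0,0,0,0,-0.3]
    - [0,0,0,0,-0.3]

```text
t: 67.4
ee_pos: [0.5357, -0.3844, 0.1899]
eef_rot: [-0.0, -0.689, 0.724, 0.0]
contact_force: [-0.1, 0.5, -0.3]
finger_gap: 0.0299
grasp_force: 0.0
```

Emit:
servo_tool:
  steps:
    - [0,0,0.2,0,-0.3]
    - [0,0,0.4,0,-0.3]
    - [0,0,0.45,0,-0.3]
    - [0,0,0.45,0,-0.3]
    - [0,0,0.15,0,-0.3]

```text
t: 67.9
ee_pos: [0.5368, -0.3857, 0.3618]
eef_rot: [0.001, -0.689, 0.724, -0.005]
contact_force: [0.7, 0.5, -0.1]
finger_gap: 0.0304
grasp_force: 0.0
```

Emit:
servo_tool:
  steps:
    - [0,0.3,0,-0.1,-1]
    - [0,0.45,0,-0.1,-1]
    - [0,0.45,0,-0.1,-1]
    - [-0.2,0.4,0,-0.1,-1]
    - [-0.3,0.4,0,-0.1,-1]

```text
t: 68.4
ee_pos: [0.4862, -0.1843, 0.3542]
eef_rot: [-0.001, -0.376, 0.927, 0.0]
contact_force: [0.1, 1.5, -0.2]
finger_gap: 0.0022
grasp_force: 0.0
```

```bash
python3 - <<'E'
from h import *
o=ctrl.get_obs();b=snap("scene");print(o["ee_pos"],o["finger_gap"],o["grasp_force"])
f=cv2.cvtColor(b["frame"],cv2.COLOR_RGB2GRAY).astype(int)
for r in range(143,215,3): print(r,"".join("%3d"%(x//10) for x in f[r,100:170:2]))
print([plane(b,u,v,.04).round(3) for u,v in((200,0),)])
E
```

```text
[ 0.48624752 -0.184254    0.35424248] 0.002170038617206119 0.0
143  14 15 15 16 16 15 15 15 15 16 15 16 16 16 16 16 16 16 16 16 16 16 16 17 17 16 17 17 17 16 17 18 18 17 17
146  17 16 16 16 16 16 16 16 16 16 16 16 15 15 16 16 16 16 15 16 16 15 16 16 15 17 16 16 16 16 15 16 16 16 17
149  17 17 16 17 17 17 17 16 17 17 17 16 17 18 18 17 17 18 18 18 16 17 17 17 17 17 17 17 17 16 17 17 17 17 16
152  15 15 16 15 15 16 16 16 16 13  8 12 16 16 16 16 17 17 17 16 17 17 17 17 16 17 17 17 17 17 17 17 17 17 18
155  16 16 16 17 17 16 14 14  4  3  3  3 15 16 16 16 15 15 16 16 16 16 16 16 16 15 16 16 17 16 16 16 17 17 16
158  16 16 17 17 17 16 17 18  8  3  3  3  8 18 16 17 18 17 17 16 18 18 18 16 18 18 17 17 16 18 17 17 17 17 18
161  15 15 15 15 16 16 16 15 15  5  3  3  3 15 14 16 16 17 16 16 16 17 16 16 17 17 17 17 17 17 18 17 17 17 17
164  17 17 17 17 14 16 17 17 16 13  7  3  3 13 16 16 17 16 16 16 16 16 16 16 17 16 17 16 16 16 16 17 16 16 16
167  17 17 16 16 14  9 14 16 11  7  4  3  3  5 17 17 18 16 17 18 18 17 16 18 18 18 17 17 18 18 18 17 18 18 18
170  14 15 16 16 15 15 11 10  9  7  6  4  3  3 
[... 936 characters left out ...]
 17 16
197  10 14 16 16 15 15 15 16 15 15 15 16 16 11  7  8  8  8  8  8  8  8  7  7  7  7  6 13 16 16 16 17 17 17 17
200   6  8 16 17 18 18 17 16 17 18 18 17 16 17  9  7  7  7  8  8  7  7  8  8  7  7  6  7 15 16 17 17 17 16 16
203   6  2 11 15 15 15 15 16 15 16 15 15 16 16 14  8  8  8  8  8  8  8  8  7  7  7  7  7 15 10 17 17 16 17 17
206   2  2  4 17 18 17 16 17 17 18 17 16 17 18 16 11  8  8  8  8  8  8  8  7  7  7  7  9  9  9 17 16 17 17 17
209   2  2  2  6 15 16 16 15 15 16 15 16 16 16 15 15  8  8  8  8  8  8  8  8  7  8  9  7  8 16 17 17 16 17 17
212   2  3  2  2 10 16 17 18 18 17 16 16 18 18 17  9  8  9  9  8  8  8  9  9  9  8  7  8  9 17 17 16 17 16 16
[array([-1.088, -0.334,  0.04 ])]
```

Scene numbers show all four sticks in the upright holder. Next I place the closed fingers in front of the drawer handle.

Emit:
servo_tool:
  steps:
    - [-0.22,0.33,-0.1,-0.094,-1]
    - [-0.22,0.33,-0.2,-0.094,-1]
    - [-0.22,0.33,-0.3,-0.094,-1]
    - [-0.22,0.33,-0.3,-0.094,-1]
    - [-0.23,0.34,-0.3,-0.094,-1]

```text
t: 68.95
ee_pos: [0.3798, -0.0266, 0.2416]
eef_rot: [0.0, -0.049, 0.999, 0.0]
contact_force: [0.5, 0.7, 0.6]
finger_gap: 0.0003
grasp_force: 0.0
```

Emit:
servo_tool:
  steps:
    - [0,0,-0.4,-0.094,-1]
    - [0,0,-0.4,0,-1]
    - [0,0,0,0,-1]
    - [0,0,0,0,-1]
    - [0,0,0,0,-1]

```text
t: 69.45
ee_pos: [0.383, -0.0272, 0.1645]
eef_rot: [0.002, 0.019, 1.0, 0.0]
contact_force: [0.3, 0.1, 0.4]
finger_gap: 0.0005
grasp_force: 0.0
```

```bash
python3 - <<'E'
from h import *
o=ctrl.get_obs();print(o["ee_pos"],o["eef_rot"],o["finger_gap"]);b=snap("scene")
g=b["frame"].astype(int);u,v=proj(b,(.412,-.018,.036)).astype(int);print(u,v,proj(b,(.44,-.018,.048)).round())
f=(g[:,:,0]-g[:,:,2]);
for r in range(v-10,v+22,2): print(r,"".join("%4d"%x for x in f[r,u-24:u+26:3]))
E
```

```text
[ 0.38296564 -0.02715073  0.16450002] [1.98473124e-03 1.90244809e-02 9.99816974e-01 3.84112409e-04] 0.0004880600805634548
250 168 [250. 172.]
158   90  92  87  91  91  92  90  92  91  90  91  91  92  93  91  91  93
160   91  91  89  95  90  92  91  92  90  91  93  92  91  93  88  90  91
162   90  93  85  90  93  90  86  92  91  91  95  89  90  93  85  91  93
164   92  91  89  89  93  90  91  93  92  89  90  91  90  92  92  91  93
166   92  91  91  91  93  88  89  92  92  89  92  93  88  90  91  91  94
168   90  91  89  89 108 108 112 108 105 105 106 105 101 101  90  92  90
170   91  91  90  89  96  82  85  87  87  88  87  90  97  91  91  89  91
172   93  88  91  92 109  84  86  86  84  81  84  81 101  82  88  88  91
174   96  96  94  93 115  92  91  94  94  89  93  92 103  91  92  91  88
176  102 105 104 100 105 103 101 104 101 101 105 101 104 104 101 102 100
178   59  54  56  60  61  60  62  62  67  71  75  77  79  88  87  91  88
180   56  56  57  54  55  56  53  56  53  57  58  53  56  54  55  53  51
182   55  57  55  53  55  57  54  55  55  55  56  55  54  54  55  55  53
184   40  44  58  55  47  48  46  46  47  50  48  49  49  50  54  53  49
186   37  35  85  59  35  36  34  34  34  34  34  33  35  60  62  37  35
188   34  35  83  48  34  37  35  36  32  37  34  33  34  65  56  34  33
```

Emit:
servo_tool:
  steps:
    - [-0.06,0.09,-0.4,0,-1]
    - [0,0,-0.45,0,-1]
    - [0,0,-0.35,0,-1]
    - [0,0,-0.15,0,-1]
    - [0,0,0,0,-1]

```text
t: 70.0
ee_pos: [0.3752, -0.0186, 0.0268]
eef_rot: [-0.001, 0.019, 1.0, -0.001]
contact_force: [0.3, -1.0, -0.2]
finger_gap: 0.0005
grasp_force: 0.0
```

Emit:
servo_tool:
  steps:
    - [0.15,-0.01,0,0,-1]
    - [0.25,-0.015,0,0,-1]
    - [0.25,-0.015,0,0,-1]
    - [0.25,-0.015,0,0,-1]
    - [0.25,-0.015,0,0,-1]

```text
t: 70.5
ee_pos: [0.4901, -0.026, 0.0289]
eef_rot: [-0.001, 0.02, 1.0, -0.0]
contact_force: [-3.8, 0.7, -1.8]
finger_gap: 0.0
grasp_force: 1.5
```

Emit:
servo_tool:
  steps:
    - [0.25,-0.015,0,0,-1]
    - [0.25,-0.015,0,0,-1]
    - [0.25,-0.015,0,0,-1]
    - [0.15,-0.01,0,0,-1]
    - [0.08,0,0,0,-1]

```text
t: 71.0
ee_pos: [0.59, -0.0313, 0.0294]
eef_rot: [0.001, 0.02, 1.0, 0.0]
contact_force: [-1.4, -2.1, 1.2]
finger_gap: 0.0008
grasp_force: 1.0
```

Drawer nearly home; pressing on gently to the stop.

Emit:
servo_tool:
  steps:
    - [0.05,0,0,0,-1]
    - [0.05,0,0,0,-1]
    - [0.03,0,0,0,-1]
    - [0,0,0,0,-1]
    - [0,0,0,0,-1]

```text
t: 71.5
ee_pos: [0.6016, -0.0306, 0.0277]
eef_rot: [0.001, 0.019, 1.0, 0.0]
contact_force: [0.4, 0.2, 0.1]
finger_gap: 0.0003
grasp_force: 0.0
```

Emit:
servo_tool:
  steps:
    - [0.03,0,0,0,-1]
    - [0.03,0,0,0,-1]
    - [0,0,0,0,-1]
    - [0,0,0,0,-1]
    - [0,0,0,0,-1]

```text
t: 72.0
ee_pos: [0.6021, -0.031, 0.027]
eef_rot: [-0.005, 0.02, 1.0, -0.0]
contact_force: [-10.9, 2.1, 7.8]
finger_gap: 0.0002
grasp_force: 5.3
```

At the stop (0.602, 11 N, as expected for home). Backing off and up.

Emit:
servo_tool:
  steps:
    - [-0.3,0,0,0,-1]
    - [-0.3,0,0,0,-1]
    - [0,0,0.4,0,-1]
    - [0,0,0.45,0,-1]
    - [0,0,0.45,0,-1]

```text
t: 72.5
ee_pos: [0.5471, -0.0307, 0.159]
eef_rot: [0.0, 0.019, 1.0, -0.0]
contact_force: [1.9, -0.2, 0.2]
finger_gap: 0.0007
grasp_force: 0.0
```

Emit:
servo_tool:
  steps:
    - [0,0,0.45,0,-1]
    - [-0.3,0.3,0.3,0,-1]
    - [-0.3,0.4,0,0,-1]
    - [0,0.2,0,0,-1]
    - [0,0,0,0,-1]

```text
t: 73.0
ee_pos: [0.4883, 0.0601, 0.2324]
eef_rot: [0.001, 0.017, 1.0, 0.001]
contact_force: [0.9, -0.4, -0.1]
finger_gap: 0.0007
grasp_force: 0.0
```

```bash
python3 - <<'E'
from h import *
import pickle
o=ctrl.get_obs();print(o["ee_pos"]);b=snap("scene");a=snap("top")
g=b["frame"].astype(int);f=g[:,:,0]-g[:,:,2];print(proj(b,(.6165,-.03,.036)))
for r in range(208,226,2): print(r,"".join("%4d"%x for x in f[r,224:274:3]))
q=a["frame"].astype(int).mean(2)
u,v=proj(a,(.535,-.385,.115)).astype(int);print(u,v)
for r in range(v-20,v+24,3): print(r,"".join("%3d"%(x//10) for x in q[r,u-26:u+26:2]))
E
```

```text
[0.48831084 0.06011829 0.232373  ]
[246.60160797 214.73613184]
208   92  90  88  88  91  89  90  93  88  90  90  92  88  92  90  91  89
210   91  90  89  90  92  85  90  91  90  86  89  90  89  89  88  91  91
212   93  87  88  91  91  90  89  91  90  89  88  90  90  90  90  89  88
214   89  92  93 111 112 116 110 110 108 110 108 109 108 109  92  91  91
216   91  88  85 105  73  76  78  78  82  82  85  88 103  90  88  92  90
218   89  86  88 120  89  85  85  90  87  81  87  88 120  80  88  91  87
220   92  90  90 126  90  90  89  88  91  91  89  91 121  89  91  89  90
222   98  96  95 112  95  96  92  97  94  93  93  94 120  88  91  91  90
224  100 102 103 101 100 102 102 101 102 100  96 101 102 101  82  88  88
362 191
171  12  9  7  7  7  7  7  7  7  7  7  9 12 11 12 12 12 11 11 10  7  6  4  3  4  6
174  11 11  7  7  7  7  7  7  7  7  7  8 11 12 11 12 12 12 11 11  7  4  3  3  4  6
177  12 11  8  7  7  7  7  7  7  7  7  7  9 11 12 12 12 11 12 12  8  4  4  3  3  5
180  11 11  9  7  7  7  7  7  7  7  7  7  8 10 10 11 11 10  6 10 10  5  5  4  4  4
183  12 12 11  8  7  7  7  7  7  8 11  8
[... 172 characters left out ...]
  6  8  8  8  6  4  3  5  8  9  9 11
192  11 11 11 10  9  6  5  5  9  7  5  6  8  9  8  7  5  4  7  9  9  9 11 11 11 11
195  12 12 12 11 11  7  6  6  7 10  6  7  6  5  4  4  4  4  6  9 11 11 11 12 12 12
198  11 12 11 11 10 11  6  7  7  9 11  9  8  7  6  5  7  7  4  4  3  2  3  8 11 11
201  12 12 12 12 12 12 12  8  8  8  9 10 12 12 12 12 12 12 11  9  7  5  9 11 12 12
204  11 11 11 11 11 11 11 13 12 11 11 11 12 13 12 11 11 11 11 11 11 11 11 11 11 11
207  12 12 12 12 12 12 12 12 12 12 12 12 12 12 12 12 12 12 12 12 12 12 12 12 12 12
210  11 11 11 11 11 11 11 11 11 11 11 11 11 11 11 11 11 11 11 11 11 11 11 11 11 11
213  12 12 12 12 12 12 12 12 12 12 12 12 12 12 12 12 12 12 12 12 12 12 12 12 12 12
```

The bar is back at its original pixel row (214), and the top view shows four separate sticks in the holder. Handing in.

```bash
python3 -c "
from station import ctrl
print(ctrl.hand_in())"
```

```text
the job is handed in; nothing more can be done
None
```

The job is handed in: the paddle, needle, scoop and spoon stand handle down in the celadon holder and the drawer is pushed home against its stop. The scoop slipped from the grip once and was picked up again. I checked the final state from camera pixel values, since my picture views were used up.

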